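Lay a drive roller in the free cradle of an assembly fixture

ROBOT

A 6-joint arm with a two-finger parallel gripper is mounted at the origin on the work surface. World frame = base frame: x ahead of the robot, y to its left, z up, the work surface at z = 0. Lengths are in mm, angles in rad, forces in N, time in s.
With the tool pointing down it reaches from about 350 to 725 mm from the base axis. Payload 4.3 kg.
Tool frame: the origin (TCP) lies at the very end of the fingers, on their centre line; the grasp point (between the pads) lies 19 mm behind it; z points along the fingers, y is the line along which they close (so a half turn about z gives the same grasp; the last joint's range is limited). The gripper opens to 85 mm and grips with 20 to 120 N. Pads are 22 mm wide; open, the fingers measure 114 mm over their backs; the gripper's body (76 mm by 85 mm) begins 54 mm behind the grasp point. The pads swing forward as they close: fully open they stand 13 mm farther back than shut.
Start: joints at [-1.339, 0.377, 0.081, 1.274, 0, 1.46], TCP at [192.743, -541.772, 231.329] pointing down, gripper open.
Joint ranges: [-2.72, 2.72], [-0.84, 1.66], [-1.02, 1.22], [-1.77, 2.12], [-1.37, 1.28], [-3.14, 3.14]. Speed limits (rad/s): [2.57, 2.57, 3.14, 3.14, 3.14, 3.14].

INTERFACE

Orientations are given as a unit quaternion [x, y, z, w].
In Python, from rig import arm, imaging gives the robot as it stands.
- The arm moves only by the tool step_arm, never from a script. Its argument "rows" is a list of rows, each an object of numbers: "dx", "dy", "dz": the shift along the tool's x, y, z scaled (see below); "rx", "ry", "rz": the turn, a rotation vector about the tool's x, y, z scaled (see below); "fingers": the closure, from 0 (fully open) to 1 (shut). In form: [{"dx": .., "dy": .., "dz": .., "rx": .., "ry": .., "rz": .., "fingers": ..}, ...]. A call has 1 to 12 rows; each row shifts and turns the commanded pose from where the row before left it, along the tool's axes as they then stand; what a row does not reach is not made up. The controller multiplies each number of a shift by 0.025 m and each number of a turn by 0.12 rad. A row lasts 1/8 s, in which the tool goes at most 62.5 mm and 10.7 degrees, less where a joint would pass 70% of its speed; a pose out of reach is approached as far as the arm can. A call with a number of a shift or a turn outside -1 to 1 is refused whole. A call with a gripper value outside its range is refused whole. The fingers move at their own pace and stop on an object; "newtons" is the grip in N (left out, the last holds). Time passes only in rows, so rows that do not move let the fingers close. It gives the time, the measured TCP pose, the force, the opening and the grip force at its end, in the units of the state.
- arm.state(): the state, without advancing time (a new reading comes with each control period).
- imaging.snapshot(name): name is "scene" or "top" or "wrist"; returns the picture (480x640x3 uint8, red, green, blue); there is no depth.
- imaging.camera_params(name): a dict with "fov_y" (degrees; the focal length in pixels is half the picture's height over the tangent of half this angle, whatever the lens; pixels are square), "cx", "cy" (the principal point, pixels), "k1" (the pictures are not rectified: a ray, as slopes to the right and down, at radius r is drawn at 1 + k1 r^2 times it, then the intrinsics apply), "rvec" (rotation vector, rad) and "tvec" (3), from world to camera coordinates, as OpenCV has them; the wrist camera has in their place "T_tool_cam" (4x4, takes a point from camera to tool coordinates, whose origin is the TCP and whose axes are the flange's). Camera axes: x right, y down, z forward; pixel columns grow to the right and rows downward; lengths in mm; the calibration is good to about 2 mm. A picture is of the moment at which its call begins: read the wrist's pose just before it. camera_params takes no time and is no camera call.
- arm.finish_job(): hands the job in; it is judged then, once.
The state is a dict: "time_s": time; "joints": joint angles; "joint_vel": joint speeds; "joint_efforts": joint torques, N m; "tcp_pos": TCP position; "tool_rot": TCP orientation; "ft_force": force on the tool from outside, world axes, zero at the start; "wrist_torque": the same for the moment, N m; "grip_width": finger opening in mm; "grasp_force": force on a finger pad.
Only numpy, scipy, OpenCV 4.12 (cv2) and the standard library are available. Lean on these libraries where they do the work, as an engineer would, in place of code of your own. Each camera call takes 0.05 s, during which the arm holds its last target. There are 200 camera calls.

TASK

One cradle of the wooden fixture holds a finished drive roller; in the other somebody left a bare axle: first clear that axle away into the grey tray. Then lift the roller that stands in the black bin out, stand it upright on the square rubber mat and let go, so that you can take it again by the middle of its tube, and lay it on its side in the cradle you cleared, the same way round as the finished roller and resting in both V-saddles. Set the roller down, do not drop it; leave the finished roller as it lies and do not knock over the white jar.

Things in the scene. Friction and masses are not known exactly. Their poses are not given: they have to be found in the camera images.
- roller: Drive roller standing upright in the bin, 150 mm long, 0.3 kg: a black rubber wheel (diameter 60, 30 thick) at the bottom and a bare aluminium tube (diameter 30, 120 long) rising from it. Origin: centre of the wheel's outer end face (the underside as it stands). z: along the axis from the wheel to the plain tube end. Round about z.
- roller_plain (a point): Centre of the plain tube end of that roller, 150 mm from its origin along its z; the top as it stands.
- finished_roller: An equal roller already lying in one of the two cradles (either one). Origin: on its axis, midway between the two saddles, 88 mm from the wheel's outer face and 62 mm from the plain end; x: along its axis towards the wheel. Leave it alone.
- axle: Bare steel axle, a plain round bar of diameter 20 and length 130, 0.3 kg, lying in the other cradle. Origin: its centre; x: along its axis.
- fixture: Fixed plywood plate 176 (x) by 210 (y) by 10 with two equal cradles along x, axes at y = +55 and -55. Each: two grey 90-degree V-saddles 14 thick, 64 wide, tops 50 above the table, at x = -41 and +41. Wheel goes beyond the +x saddle, plain end to -x, before a stop plate (x = -72, top at 44). Seated roller axis 48 high, axle axis 41. Origin: underside, midway between saddles and cradles.
- bay_a_wheel (a point): Cradle A (y = +55 on the fixture): where the centre of the wheel's outer face of a seated roller lies, 48 mm above the table.
- bay_a_plain (a point): Cradle A: where the centre of a seated roller's plain tube end lies.
- bay_b_wheel (a point): Cradle B (y = -55 on the fixture): where the centre of the wheel's outer face of a seated roller lies.
- bay_b_plain (a point): Cradle B: where the centre of a seated roller's plain tube end lies.
- bin: Black plastic bin, fixed, open on top, 120 by 120 outside, 110 by 110 inside, 100 high, floor 5 thick. Origin: centre of the underside. The roller's tube stands about 55 mm out of it.
- mat: Square black rubber mat, fixed, 130 by 130, 4 thick, lying on the bench. Origin: centre of the underside.
- tray: Low grey open tray, fixed, 130 (x) by 190 (y) outside, 30 high, walls 4, floor about 4 thick. Origin: centre of the underside.
- jar: Bystander: a small white jar with a black cap, diameter 38, 85 high, standing between the fixture and the tray. Origin: centre of the underside; z up.
There are look-alikes about, which are no part of the job. Of the things shaped like the tray, the grey one is meant.

How it is judged:
By the outcome, as a careful person would: the job done as asked, in the order asked, and still so for the second after the job is handed in, with the robot touching nothing.
It also fails if it takes over 58 s, if anything falls off the work surface, if the arm or the gripper's body presses on something with over 40 N, if the wrist force passes 120 N, or if a joint passes its speed limit or range.

## Working session

There is one attempt and no reset: what is moved stays moved. The work goes in short steps, Python scripts to look and compute and a tool call to move; the robot and the scene stay as the last step left them, time stands still between calls to the robot, and variables do not carry over. Pictures are saved under pics/ and viewed, at most 10 in all, crops included, and the job is handed in when it is done.

Besides the shell and the picture viewer there is one more tool, called by a JSON object that holds its "fn" and its "kwargs", one argument or row to a line. step_arm: Moves the arm, as the interface text tells. Its arguments: {"type":"object","properties":{"rows":{"type":"array"},"newtons":{"type":"number"}},"required":["rows"]}

```bash
ls; mkdir -p pics; python3 - <<'E'
from rig import arm, imaging
import cv2, numpy as np
for n in ("scene","top"):
    im=imaging.snapshot(n); cv2.imwrite(f"pics/{n}0.png",im[:,:,::-1]); np.save(f"pics/{n}0.npy",im)
for n in ("scene","top","wrist"): print(n,imaging.camera_params(n))
s=arm.state(); print(s)
E
```

```text
pics
scene {'fov_y': 46.65082167584282, 'cx': 320.96988551321493, 'cy': 236.5464563043645, 'k1': 0.057755632268171535, 'rvec': array([ 1.30722526,  2.20899794, -0.96591847]), 'tvec': array([ 205.27953814, -166.55188778, 1724.2408413 ])}
top {'fov_y': 48.60850496310382, 'cx': 325.0081591833481, 'cy': 238.17130697625464, 'k1': -0.022436758746866063, 'rvec': array([ 2.1359606 , -2.15972281,  0.10910978]), 'tvec': array([  -6.08508414,  437.75998648, 1105.53775856])}
wrist {'fov_y': 68.40566891745547, 'cx': 319.42446064349605, 'cy': 240.3364487625962, 'k1': 0.023508244276118844, 'T_tool_cam': array([[-8.73892324e-04, -9.65373318e-01, -2.60870838e-01,
         6.56493855e+01],
       [ 9.99999368e-01, -6.58968287e-04, -9.11337474e-04,
         3.66273445e-02],
       [ 7.07875272e-04, -2.60871469e-01,  9.65373283e-01,
        -1.43197788e+02],
       [ 0.00000000e+00,  0.00000000e+00,  0.00000000e+00,
         1.00000000e+00]])}
{'time_s': 0.1, 'joints': array([-1.33929059e+00,  3.77990358e-01,  7.97767695e-02,  1.27440869e+00,
       -4.85337932e-06,  1.46055016e+00]), 'joint_vel': array([ 0.0011427 , -0.00223538,  0.00344413,  0.00081028,  0.00105292,
       -0.00064429]), 'joint_efforts': array([ 5.96507689e-04, -4.64693177e+01,  2.70583087e+01,  1.20422576e-02,
       -9.26183725e-05,  1.32206907e-06]), 'tcp_pos': array([ 192.60290164, -541.16257559,  230.46080089]), 'tool_rot': array([ 9.85435782e-01,  1.70045539e-01, -5.77419507e-05, -9.11152924e-04]), 'ft_force': array([-0.2848582 , -0.45699377,  0.42776431]), 'wrist_torque': array([-0.04254242, -0.00084091,  0.0850852 ]), 'grasp_force': 0.0, 'grip_width': 85.43919431035329}
```

View pics/top0.png

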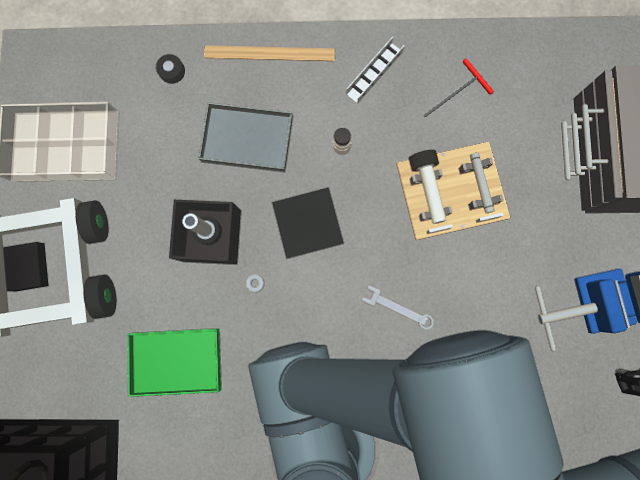

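View pics/scene0.png

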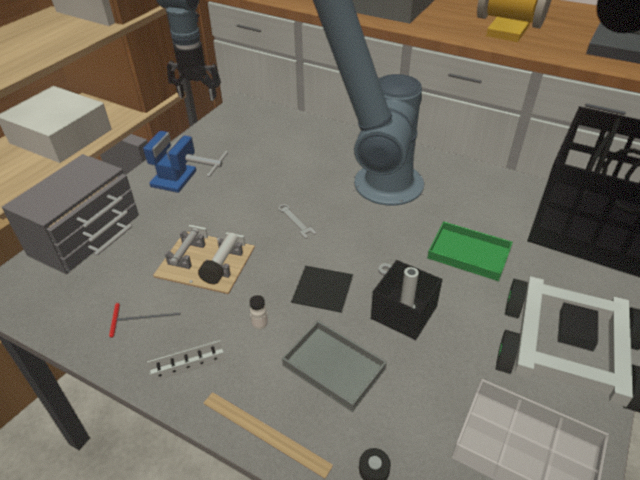

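The top view looks down with +x up and +y left. The fixture is at about (453,190): the finished roller lies in the left cradle (A) with its wheel up at (425,158), and the axle in the right cradle (B) at (482,182). The bin with the roller is at (205,232), the mat at (308,222), the grey tray at (246,138) and the jar at (342,140). In the scene view the roller's tube end is at about (411,269).

```bash
cat > h.py <<'E'
import numpy as np, cv2
from scipy.spatial.transform import Rotation as R
from rig import arm, imaging
def cam(n,st=None):
    p=imaging.camera_params(n); f=240/np.tan(np.radians(p['fov_y']/2))
    if n=='wrist':
        T=np.array(p['T_tool_cam']); Rt=R.from_quat(st['tool_rot']).as_matrix()
        Rc=Rt@T[:3,:3]; c=Rt@T[:3,3]+st['tcp_pos']
    else:
        Rw=cv2.Rodrigues(np.array(p['rvec']))[0]; Rc=Rw.T; c=-Rw.T@np.array(p['tvec'])
    return f,p['cx'],p['cy'],p['k1'],Rc,c
def ray(C,uv):
    f,cx,cy,k,Rc,c=C; d=(np.atleast_2d(uv).astype(float)-[cx,cy])/f; s=d.copy()
    for _ in range(20): s=d/(1+k*(s**2).sum(1,keepdims=True))
    v=np.c_[s,np.ones(len(s))]@Rc.T; return c,v/np.linalg.norm(v,axis=1,keepdims=True)
def plane(C,uv,z):
    c,v=ray(C,uv); return c+v*((z-c[2])/v[:,2])[:,None]
def tri(C1,u1,C2,u2):
    A=[];b=[]
    for C,u in((C1,u1),(C2,u2)):
        c,v=ray(C,u); P=np.eye(3)-np.outer(v[0],v[0]); A.append(P); b.append(P@c)
    A=np.vstack(A);b=np.hstack(b); x=np.linalg.lstsq(A,b,rcond=None)[0]; return x,np.linalg.norm(A@x-b)
def proj(C,X):
    f,cx,cy,k,Rc,c=C; q=(np.atleast_2d(X)-c)@Rc; s=q[:,:2]/q[:,2:]; return s*(1+k*(s**2).sum(1,keepdims=True))*f+[cx,cy]
def blob(m,roi,close=0):
    x0,y0,x1,y1=roi; k=np.zeros_like(m,np.uint8); k[y0:y1,x0:x1]=m[y0:y1,x0:x1].astype(np.uint8)*255
    if close: k=cv2.morphologyEx(k,cv2.MORPH_CLOSE,np.ones((close,close)))
    cs=cv2.findContours(k,cv2.RETR_EXTERNAL,cv2.CHAIN_APPROX_NONE)[0]; return max(cs,key=cv2.contourArea)
def quad(c):
    h=cv2.convexHull(c)
    for e in np.arange(1,30,.5):
        a=cv2.approxPolyDP(h,e,True)
        if len(a)<=4: return a[:,0].astype(float)
E
python3 - <<'E'
from h import *
np.set_printoptions(precision=1,suppress=True)
t=np.load('pics/top0.npy'); s=np.load('pics/scene0.npy'); CT=cam('top'); CS=cam('scene')
def rep(n,q,C,z):
    P=plane(C,q,z)[:,:2]; print(n,q.tolist(),'\n ',P.tolist(),'c',P.mean(0),'sides',np.linalg.norm(P-np.roll(P,-1,0),axis=1))
hsv=cv2.cvtColor(t,cv2.COLOR_RGB2HSV); hs=cv2.cvtColor(s,cv2.COLOR_RGB2HSV)
for r in ((225,120),(246,138),(308,222),(482,182),(429,190),(440,220),(230,245),(300,240),(410,200)): print(r,t[r[1],r[0]],hsv[r[1],r[0]])
wood=lambda h:(h[...,0]>8)&(h[...,0]<28)&(h[...,1]>70)
rep('fix top',quad(blob(wood(hsv),(380,130,525,250),9)),CT,10)
rep('fix scn',quad(blob(wood(hs),(140,220,265,300),9)),CS,10)
v=hsv[...,2]
rep('mat top',quad(blob(v<70,(265,180,350,265))),CT,4)
rep('mat scn',quad(blob(hs[...,2]<70,(285,262,358,315))),CS,4)
rep('bin top',quad(blob(v<75,(160,195,248,270),7)),CT,100)
tr=np.abs(t.astype(int)-t[138,246]).sum(2)<60
rep('tray top',quad(blob(tr,(195,98,297,178),9)),CT,4)
E
```

```text
(225, 120) [138 149 151] [ 95  22 151]
(246, 138) [134 145 149] [ 98  26 149]
(308, 222) [54 56 54] [60  9 56]
(482, 182) [183 193 192] [ 87  13 193]
(429, 190) [224 228 217] [ 41  12 228]
(440, 220) [219 230 235] [ 99  17 235]
(230, 245) [39 40 38] [45 13 40]
(300, 240) [56 58 57] [75  9 58]
(410, 200) [232 205 150] [ 20  90 232]
fix top [[489.0, 142.0], [509.0, 217.0], [416.0, 239.0], [397.0, 163.0]] 
  [[648.740737598684, -374.0167173028012], [480.93364413669997, -409.001182375414], [435.5112370390554, -206.7285956657167], [604.1339166245132, -170.33843295776234]] c [ 542.3 -290. ] sides [171.4 207.3 172.5 208.5]
fix scn [[254.0, 246.0], [228.0, 293.0], [153.0, 275.0], [180.0, 238.0]] 
  [[439.411815861866, -198.50525004830223], [610.0881952649625, -160.7924366225514], [651.480203687505, -365.91909916407684], [509.7868333100562, -395.06468527813496]] c [ 552.7 -280.1] sides [174.8 209.3 144.7 208.8]
mat top [[327.0, 188.0], [342.0, 243.0], [287.0, 257.0], [273.0, 202.0]] 
  [[551.6486103527159, -15.91246568686465], [429.47509778621543, -47.22994035867124], [400.3803795233127, 72.3
[... 263 characters left out ...]
[523.6109275678378, 108.34674420607638], [554.9556244033072, -8.558939570057248]] c [478.9  34.5] sides [121.4 122.6 121.  126.6]
bin top [[174.0, 200.0], [240.0, 210.0], [236.0, 263.0], [169.0, 257.0]] 
  [[510.37215684304294, 292.9012854866336], [487.90298475720124, 158.2001382987575], [381.0533923292134, 165.12735006562818], [394.5501984046027, 300.0344512165606]] c [443.5 229.1] sides [136.6 107.1 135.6 116. ]
tray top [[296.0, 98.0], [296.0, 177.0], [195.0, 177.0], [195.0, 98.0]] 
  [[759.6267475824632, 51.85428962005718], [577.4363116591196, 52.3186995686956], [580.9973335312529, 277.0771543827848], [764.3098207389352, 281.2100243287759]] c [670.6 165.6] sides [182.2 224.8 183.4 229.4]
```

```bash
python3 - <<'E'
import cv2,numpy as np
t=cv2.imread('pics/top0.png'); s=cv2.imread('pics/scene0.png')
a=cv2.resize(t[135:245,390:520],None,fx=3,fy=3,interpolation=cv2.INTER_CUBIC)
b=cv2.resize(s[215:300,145:275],None,fx=3,fy=3,interpolation=cv2.INTER_CUBIC)
c=cv2.resize(t[195:275,160:250],None,fx=3.5,fy=3.5,interpolation=cv2.INTER_CUBIC)
d=cv2.resize(s[250:340,360:450],None,fx=2.8,fy=2.8,interpolation=cv2.INTER_CUBIC)
o=np.zeros((600,800,3),np.uint8)
for im,x,y in((a,0,0),(b,0,340),(c,400,0),(d,400,300)): o[y:y+im.shape[0],x:x+im.shape[1]]=im[:600-y,:800-x]
cv2.imwrite('pics/crop1.png',o)
E
```

```text
(no output)
```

View pics/crop1.png

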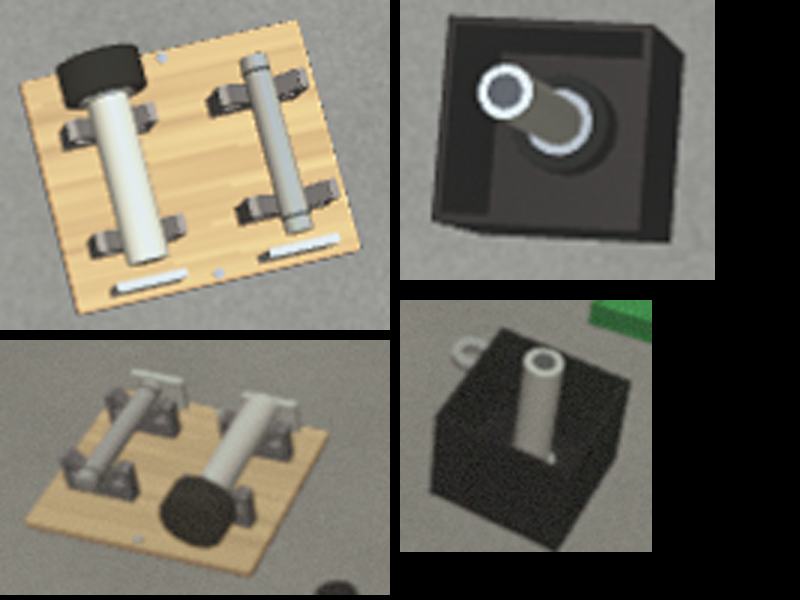

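The enlarged crops show the finished roller lying in cradle A and the axle in cradle B, with its ends at about (475,156) and (489,209) in the top view. The roller's tube top is at about (190,221) in the top view and (411.5,271) in the scene view. Next I go over cradle B for wrist views.

{"fn": "step_arm", "kwargs": {
  "rows": [
    {"dx": 1,"dy": -0.16},
    {"dx": 1,"dy": -0.16},
    {"dx": 1,"dy": -0.16},
    {"dx": 1,"dy": -0.16},
    {"dx": 1,"dy": -0.16},
    {"dx": 1,"dy": -0.16},
    {"dx": 1,"dy": -0.16},
    {"dx": 1,"dy": -0.16},
    {"dx": 1,"dy": -0.16},
    {"dx": 1,"dy": -0.16},
    {"dx": 1,"dy": -0.16},
    {"dx": 1,"dy": -0.16}
  ]
}}

```text
schema error: expected keys dx, dy, dz, rx, ry, rz, fingers
```

{"fn": "step_arm", "kwargs": {
  "rows": [
    {"dx": 1,"dy": -0.16},
    {"dx": 1,"dy": -0.16},
    {"dx": 1,"dy": -0.16},
    {"dx": 1,"dy": -0.16,"rz": 0.5},
    {"rz": 0.58},
    {}
  ]
}}

```text
schema error: expected keys dx, dy, dz, rx, ry, rz, fingers
```

```bash
python3 - <<'E'
from h import *
np.set_printoptions(precision=1,suppress=True)
st=arm.state(); im=imaging.snapshot('wrist'); np.save('pics/w1.npy',im); np.save('pics/w1s.npy',st,allow_pickle=True)
cv2.imwrite('pics/w1.png',im[:,:,::-1]); print(st['time_s'],st['tcp_pos'],R.from_quat(st['tool_rot']).as_matrix()[:,0],st['joints'])
CT=cam('top');CS=cam('scene')
print('roller top',tri(CT,(190,220.7),CS,(411.5,271.2)))
E
```

```text
0.1 [ 192.6 -541.2  230.5] [0.9 0.3 0. ] [-1.3  0.4  0.1  1.3 -0.   1.5]
roller top (array([457.7, 247.4, 152.7]), np.float64(4.3851628037162245))
```

View pics/w1.png

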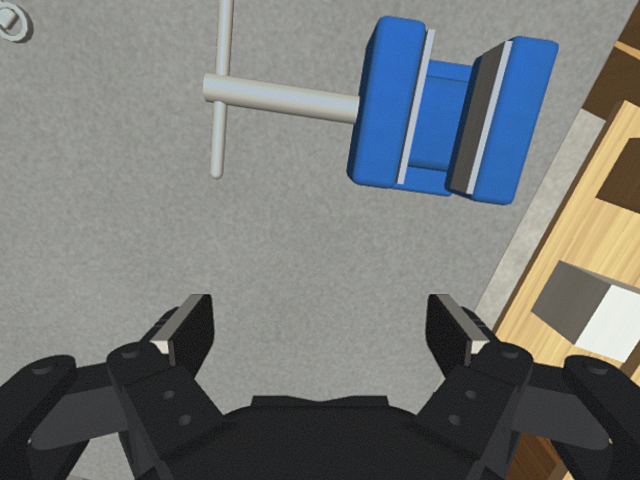

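That wrist picture only shows the start pose, with the blue vise and the open fingers, because the moves were refused. I repeat them with all keys in each row.

{"fn": "step_arm", "kwargs": {
  "rows": [
    {"dx": 1,"dy": -0.16,"dz": 0,"rx": 0,"ry": 0,"rz": 0,"fingers": 0},
    {"dx": 1,"dy": -0.16,"dz": 0,"rx": 0,"ry": 0,"rz": 0,"fingers": 0},
    {"dx": 1,"dy": -0.16,"dz": 0,"rx": 0,"ry": 0,"rz": 0,"fingers": 0},
    {"dx": 1,"dy": -0.16,"dz": 0,"rx": 0,"ry": 0,"rz": 0,"fingers": 0},
    {"dx": 1,"dy": -0.16,"dz": 0,"rx": 0,"ry": 0,"rz": 0,"fingers": 0},
    {"dx": 1,"dy": -0.16,"dz": 0,"rx": 0,"ry": 0,"rz": 0,"fingers": 0},
    {"dx": 1,"dy": -0.16,"dz": 0,"rx": 0,"ry": 0,"rz": 0,"fingers": 0},
    {"dx": 1,"dy": -0.16,"dz": 0,"rx": 0,"ry": 0,"rz": 0,"fingers": 0},
    {"dx": 1,"dy": -0.16,"dz": 0,"rx": 0,"ry": 0,"rz": 0,"fingers": 0},
    {"dx": 1,"dy": -0.16,"dz": 0,"rx": 0,"ry": 0,"rz": 0,"fingers": 0},
    {"dx": 1,"dy": -0.16,"dz": 0,"rx": 0,"ry": 0,"rz": 0,"fingers": 0},
    {"dx": 1,"dy": -0.16,"dz": 0,"rx": 0,"ry": 0,"rz": 0,"fingers": 0}
  ]
}}

```text
time_s: 1.65
tcp_pos: [459.8, -395.3, 230.9]
tool_rot: [0.985, 0.17, -0.0, -0.0]
ft_force: [0.7, -0.9, 0.1]
grip_width: 85.3
grasp_force: 0.0
```

{"fn": "step_arm", "kwargs": {
  "rows": [
    {"dx": 1,"dy": -0.16,"dz": 0,"rx": 0,"ry": 0,"rz": 0,"fingers": 0},
    {"dx": 1,"dy": -0.16,"dz": 0,"rx": 0,"ry": 0,"rz": 0,"fingers": 0},
    {"dx": 1,"dy": -0.16,"dz": 0,"rx": 0,"ry": 0,"rz": 0,"fingers": 0},
    {"dx": 1,"dy": -0.16,"dz": 0,"rx": 0,"ry": 0,"rz": 0.5,"fingers": 0},
    {"dx": 0,"dy": 0,"dz": 0,"rx": 0,"ry": 0,"rz": 0.58,"fingers": 0},
    {"dx": 0,"dy": 0,"dz": 0,"rx": 0,"ry": 0,"rz": 0,"fingers": 0}
  ]
}}

```text
time_s: 2.4
tcp_pos: [548.2, -347.0, 230.7]
tool_rot: [0.994, 0.107, -0.0, -0.0]
ft_force: [-0.2, 0.2, -0.2]
grip_width: 85.2
grasp_force: 0.0
```

```bash
python3 - <<'E'
from h import *
np.set_printoptions(precision=3,suppress=True)
st=arm.state(); im=imaging.snapshot('wrist'); np.save('pics/w2.npy',im); np.save('pics/w2s.npy',st,allow_pickle=True)
cv2.imwrite('pics/w2.png',im[:,:,::-1]); print(st['time_s'],st['tcp_pos'],R.from_quat(st['tool_rot']).as_matrix()[:,0],st['joints'])
E
```

```text
2.4 [ 548.209 -347.022  230.727] [ 0.977  0.212 -0.001] [-0.662  0.54   0.334  1.366 -0.     2.266]
```

View pics/w2.png

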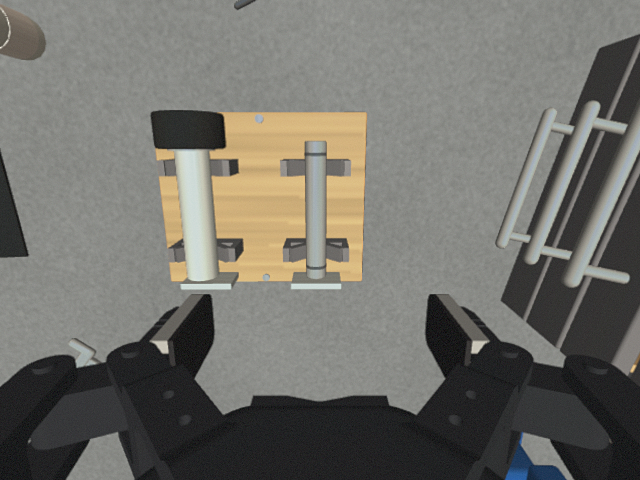

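The wrist view shows the plate with corners at about (156,112), (367,112), (362,282) and (171,283). The axle runs from (316,142) to (316,278), almost in line with the picture's columns, and the finished roller is on the left.

```bash
cat >> h.py <<'E'
def line_mid(im,rows,c0,c1,f):
    "sub-pixel middles of the run of pixels passing f in columns c0..c1"
    o=[]
    for r in rows:
        k=np.where(f(im[r,c0:c1].astype(int)))[0]; o.append((c0+(k.min()+k.max())/2,r,k.max()-k.min()+1))
    return np.array(o)
E
python3 - <<'E'
from h import *
np.set_printoptions(precision=1,suppress=True)
im=np.load('pics/w2.npy'); st=np.load('pics/w2s.npy',allow_pickle=True).item(); CW=cam('wrist',st); CT=cam('top');t=np.load('pics/top0.npy')
gray=lambda p:(p.max(1)-p.min(1))<45
L=line_mid(im,range(185,232,6),280,350,gray); print(L)
u=np.polyfit(L[:,1],L[:,0],1)
e=[(np.polyval(u,r),r) for r in (145,276)]
P=plane(CW,e,41); print('axle ends(z41)',P,np.linalg.norm(P[1]-P[0]),np.degrees(np.arctan2(*(P[0]-P[1])[[1,0]])))
LT=line_mid(t,range(170,196,5),470,500,gray);print(LT)
print('wide',np.linalg.norm(np.diff(plane(CW,[(L[3,0]-L[3,2]/2,203),(L[3,0]+L[3,2]/2,203)],41),axis=0)))
# axis: intersection of two viewing planes (wrist line, top line)
def vp(C,q):
    c,v=ray(C,q); n=np.cross(v[0],v[-1]); n/=np.linalg.norm(n); return n,n@c
n1,d1=vp(CW,L[[0,-1],:2]); n2,d2=vp(CT,LT[[0,-1],:2]); d=np.cross(n1,n2)
X=np.linalg.solve(np.array([n1,n2,P.mean(0)*0+[1,.21,0]]),[d1,d2,P.mean(0)@[1,.21,0]]); print('axis 2 views',X,d/np.linalg.norm(d), 'mid z41',P.mean(0))
hsv=cv2.cvtColor(im,cv2.COLOR_RGB2HSV); w=(hsv[...,0]>8)&(hsv[...,0]<28)&(hsv[...,1]>70)
q=quad(blob(w,(140,100,380,290),9)); Q=plane(CW,q,10); print(q,Q[:,:2]); 
R4=plane(CW,[(367,112),(362,282),(171,283)],10)[:,:2]; print('plate',R4,np.linalg.norm(np.diff(R4,axis=0),axis=1))
print('centre',(R4[0]+R4[2])/2)
# finished roller tube axis
F=line_mid(im,range(185,232,6),165,225,lambda p:(p.min(1)>150)&gray(p));print(F[:,[0,2]].T)
P2=plane(CW,F[[0,-1],:2],48);print('fin axis',P2,np.degrees(np.arctan2(*(P2[0]-P2[1])[[1,0]])))
E
```

```text
[[315.  185.   21. ]
 [315.  191.   21. ]
 [315.  197.   21. ]
 [315.  203.   21. ]
 [315.  209.   21. ]
 [315.  215.   21. ]
 [315.5 221.   20. ]
 [315.5 227.   20. ]]
axle ends(z41) [[ 611.  -328.4   41. ]
 [ 487.2 -356.3   41. ]] 126.85924421716669 12.676190947308303
[[484.5 170.   30. ]
 [487.  175.   25. ]
 [481.5 180.   10. ]
 [482.5 185.   10. ]
 [483.5 190.   10. ]
 [490.  195.   19. ]]
wide 19.934707470658154
axis 2 views [ 549.2 -343.1   83.2] [-1.  -0.2 -0.2] mid z41 [ 549.1 -342.4   41. ]
[[365. 112.]
 [361. 280.]
 [219. 271.]
 [217. 112.]] [[ 651.2 -369.5]
 [ 481.5 -407.8]
 [ 458.9 -253.8]
 [ 620.8 -229.5]]
plate [[ 651.6 -371.4]
 [ 479.4 -409.5]
 [ 434.  -204.3]] [176.4 210.1]
centre [ 542.8 -287.9]
[[192.5 192.5 193.5 193.5 194.5 195.  195.  196. ]
 [ 28.   28.   28.   28.   28.   27.   27.   27. ]]
fin axis [[ 552.8 -226.9   48. ]
 [ 514.2 -234.8   48. ]] 11.502170989287261
```

{"fn": "step_arm", "kwargs": {
  "rows": [
    {"dx": 0.08,"dy": -0.17,"dz": 1,"rx": 0,"ry": 0,"rz": 0,"fingers": 0},
    {"dx": 0,"dy": 0,"dz": 1,"rx": 0,"ry": 0,"rz": 0,"fingers": 0},
    {"dx": 0,"dy": 0,"dz": 1,"rx": 0,"ry": 0,"rz": 0,"fingers": 0},
    {"dx": 0,"dy": 0,"dz": 1,"rx": 0,"ry": 0,"rz": 0,"fingers": 0},
    {"dx": 0,"dy": 0,"dz": 0.6,"rx": 0,"ry": 0,"rz": 0,"fingers": 0},
    {"dx": 0,"dy": 0,"dz": 0,"rx": 0,"ry": 0,"rz": 0,"fingers": 0}
  ]
}}

```text
time_s: 3.2
tcp_pos: [548.2, -342.4, 115.1]
tool_rot: [0.994, 0.106, -0.001, -0.001]
ft_force: [-0.8, -0.7, -0.3]
grip_width: 85.6
grasp_force: 0.0
```

```bash
python3 - <<'E'
from h import *
np.set_printoptions(precision=1,suppress=True)
st=arm.state(); im=imaging.snapshot('wrist'); np.save('pics/w3.npy',im); np.save('pics/w3s.npy',st,allow_pickle=True)
C1=cam('wrist',np.load('pics/w2s.npy',allow_pickle=True).item()); C2=cam('wrist',st); i1=np.load('pics/w2.npy')
print(st['time_s'],st['tcp_pos'])
# predicted pixels of axle ends and widths; height from apparent width of the bar and from end-to-end rows
print(proj(C2,[[611,-328.4,41],[549.1,-342.4,41],[487.2,-356.3,41]]))
gray=lambda p:(p.max(1)-p.min(1))<45
L=line_mid(im,range(120,200,10),270,380,gray); print(L)
cv2.imwrite('pics/w3.png',im[:,:,::-1])
E
```

```text
3.2 [ 548.2 -342.4  115.1]
[[319.1 146.8]
 [320.2 249.2]
 [321.  337.6]]Traceback (most recent call last):
  File "<stdin>", line 9, in <module>
  File "h.py", line 38, in line_mid
    k=np.where(f(im[r,c0:c1].astype(int)))[0]; o.append((c0+(k.min()+k.max())/2,r,k.max()-k.min()+1))
                                                             ~~~~~^^
    return umr_minimum(a, axis, None, out, keepdims, initial, where)
ValueError: zero-size array to reduction operation minimum which has no identity
```

```bash
python3 - <<'E'
from h import *
np.set_printoptions(precision=1,suppress=True,linewidth=180)
S=lambda n:np.load(n,allow_pickle=True).item()
i1=np.load('pics/w2.npy');i2=np.load('pics/w3.npy');C1=cam('wrist',S('pics/w2s.npy'));C2=cam('wrist',S('pics/w3s.npy'))
cv2.imwrite('pics/w3.png',i2[:,:,::-1])
print(i1[136:160,312:318].mean((1,2)));print(i1[262:284,312:318].mean((1,2)))
print(130,i2[130:175,315:324].mean((1,2)));print(310,i2[310:350,315:324].mean((1,2)))
gray=lambda p:(p.max(1)-p.min(1))<45
print(line_mid(i2,range(205,290,12),285,355,gray))
E
```

```text
[167.7 169.9 171.6 172.4 164.  154.7 171.  172.6 171.9 172.2 172.1 170.1 171.1 171.5 172.1 174.1 157.4  96.1  90.9 107.7 146.9 173.7 171.4 170.6]
[173.4 172.9 172.8 175.9 161.7  90.1  89.  114.8 175.7 175.  173.1 172.8 172.3 171.5 172.7 172.6 163.3 121.4 113.6 112.2 115.6 156.6]
130 [159.  158.7 158.9 161.7 162.8 164.9 165.5 165.3 165.7 160.3 150.9 158.3 165.7 166.  164.7 165.7 166.3 165.2 165.4 164.8 165.6 164.9 165.2 164.8 165.1 166.  166.8 162.2 137.5
  91.9  90.3  91.1  90.9 110.3 154.  166.8 166.  164.6 165.  164.5 164.  164.9 164.7 164.6 164.1]
310 [166.  167.  166.5 165.8 165.8 166.1 166.9 166.3 166.1 165.9 166.2 165.9 166.1 165.9 166.5 168.  167.5 105.1  88.6  89.5  89.6 113.8 169.9 167.3 166.6 165.9 166.7 166.1 166.1
 166.4 165.5 166.4 168.3 160.5 121.3 111.3 110.2 108.3 115.5 203.6]
[[320.5 205.   32. ]
 [320.5 217.   32. ]
 [320.5 229.   32. ]
 [320.5 241.   32. ]
 [321.  253.   31. ]
 [320.5 265.   30. ]
 [320.5 277.   30. ]
 [319.5 289.   70. ]]
```

```bash
python3 - <<'E'
from h import *
np.set_printoptions(precision=1,suppress=True,linewidth=180)
S=lambda n:np.load(n,allow_pickle=True).item()
C1=cam('wrist',S('pics/w2s.npy'));C2=cam('wrist',S('pics/w3s.npy'))
a=tri(C1,(315,154.2),C2,(320.3,160.8));b=tri(C1,(315.5,268),C2,(320.5,328.9));print(a,b,(a[0]+b[0])/2,np.linalg.norm(a[0]-b[0]))
print(plane(C1,[(315,154.2),(315.5,268)],51),plane(C2,[(320.3,160.8),(320.5,328.9)],51))
E
```

```text
(array([ 603.3, -330.7,   44.6]), np.float64(0.09782420771776767)) (array([ 498.7, -353.5,   50.3]), np.float64(0.0273185657311022)) [ 551.  -342.1   47.5] 107.22209623888384
[[ 603.4 -330.7   51. ]
 [ 498.9 -353.4   51. ]] [[ 603.6 -330.7   51. ]
 [ 499.1 -353.4   51. ]]
```

{"fn": "step_arm", "kwargs": {
  "rows": [
    {"dx": 0.12,"dy": 0,"dz": 1,"rx": 0,"ry": 0,"rz": 0,"fingers": 0},
    {"dx": 0,"dy": 0,"dz": 1,"rx": 0,"ry": 0,"rz": 0,"fingers": 0},
    {"dx": 0,"dy": 0,"dz": 1,"rx": 0,"ry": 0,"rz": 0,"fingers": 0},
    {"dx": 0,"dy": 0,"dz": 0.5,"rx": 0,"ry": 0,"rz": 0,"fingers": 0.3},
    {"dx": 0,"dy": 0,"dz": 0,"rx": 0,"ry": 0,"rz": 0,"fingers": 1},
    {"dx": 0,"dy": 0,"dz": 0,"rx": 0,"ry": 0,"rz": 0,"fingers": 1},
    {"dx": 0,"dy": 0,"dz": 0,"rx": 0,"ry": 0,"rz": 0,"fingers": 1},
    {"dx": 0,"dy": 0,"dz": 0,"rx": 0,"ry": 0,"rz": 0,"fingers": 1}
  ],
  "newtons": 50
}}

```text
time_s: 4.25
tcp_pos: [552.9, -342.0, 30.5]
tool_rot: [0.994, 0.106, 0.001, 0.0]
ft_force: [-0.6, 3.7, 6.2]
grip_width: 17.9
grasp_force: 48.9
```

{"fn": "step_arm", "kwargs": {
  "rows": [
    {"dx": 0,"dy": 0,"dz": -0.5,"rx": 0,"ry": 0,"rz": 0,"fingers": 1},
    {"dx": 0,"dy": 0,"dz": -1,"rx": 0,"ry": 0,"rz": 0,"fingers": 1},
    {"dx": 0,"dy": 0,"dz": -1,"rx": 0,"ry": 0,"rz": 0,"fingers": 1},
    {"dx": 0,"dy": 0,"dz": -1,"rx": 0,"ry": 0,"rz": 0,"fingers": 1},
    {"dx": 0,"dy": 0,"dz": -1,"rx": 0,"ry": 0,"rz": 0,"fingers": 1},
    {"dx": 0,"dy": 0,"dz": -1,"rx": 0,"ry": 0,"rz": 0,"fingers": 1}
  ]
}}

```text
time_s: 5.0
tcp_pos: [551.8, -342.4, 167.5]
tool_rot: [0.994, 0.106, -0.0, 0.0]
ft_force: [0.0, -0.1, -2.5]
grip_width: 18.0
grasp_force: 49.0
```

```bash
python3 - <<'E'
from h import *
np.set_printoptions(precision=1,suppress=True,linewidth=180)
st=arm.state();print(st['tcp_pos'],st['grip_width'],st['grasp_force'])
CT=cam('top');CS=cam('scene')
T=np.array([(207,104),(292,113),(283,171),(200,161)]);S=np.array([(353,406),(284,362),(319,325),(385,365)])
P=plane(CT,T,30)[:,:2];print(P,P.mean(0),np.linalg.norm(P-np.roll(P,-1,0),axis=1))
Q=plane(CS,S,30)[:,:2];print(Q,Q.mean(0),np.linalg.norm(Q-np.roll(Q,-1,0),axis=1))
for a,b in zip(T,S): print(tri(CT,a,CS,b))
print('jar',plane(CT,[(342,133)],85),plane(CS,[(257,300)],85))
E
```

```text
[ 551.8 -342.4  167.5] 17.956597639312694 49.04764652252197
[[739.3 247. ]
 [715.   58.8]
 [584.8  78.5]
 [610.1 259.8]] [662.3 161. ] [189.8 131.6 183.1 129.9]
[[748.4 254.9]
 [726.5  76.5]
 [602.5  94.4]
 [628.2 272. ]] [676.4 174.5] [179.8 125.3 179.4 121.4]
(array([743.1, 251.1,  18.8]), np.float64(1.9934929172168856))
(array([718.9,  64.7,  12.5]), np.float64(7.187305117005723))
(array([589. ,  83.3,   8.1]), np.float64(4.155055315554004))
(array([615.3, 266.4,   9.2]), np.float64(1.7844846689460028))
jar [[649.5 -49.5  85. ]] [[644.8 -43.2  85. ]]
```

{"fn": "step_arm", "kwargs": {
  "rows": [
    {"dx": 0.44,"dy": -1,"dz": 0,"rx": 0,"ry": 0,"rz": 0,"fingers": 1},
    {"dx": 0.44,"dy": -1,"dz": 0,"rx": 0,"ry": 0,"rz": 0,"fingers": 1},
    {"dx": 0.44,"dy": -1,"dz": 0,"rx": 0,"ry": 0,"rz": 0,"fingers": 1},
    {"dx": 0.44,"dy": -1,"dz": 0,"rx": 0,"ry": 0,"rz": 0,"fingers": 1},
    {"dx": 0.44,"dy": -1,"dz": 0,"rx": 0,"ry": 0,"rz": 0,"fingers": 1},
    {"dx": 0.44,"dy": -1,"dz": 0,"rx": 0,"ry": 0,"rz": 0,"fingers": 1},
    {"dx": 0.44,"dy": -1,"dz": 0,"rx": 0,"ry": 0,"rz": 0,"fingers": 1},
    {"dx": 0.44,"dy": -1,"dz": 0,"rx": 0,"ry": 0,"rz": 0,"fingers": 1},
    {"dx": 0.44,"dy": -1,"dz": 0,"rx": 0,"ry": 0,"rz": 0,"fingers": 1},
    {"dx": 0.44,"dy": -1,"dz": 0,"rx": 0,"ry": 0,"rz": 0,"fingers": 1},
    {"dx": 0.44,"dy": -1,"dz": 0,"rx": 0,"ry": 0,"rz": 0,"fingers": 1},
    {"dx": 0.44,"dy": -1,"dz": 0,"rx": 0,"ry": 0,"rz": 0,"fingers": 1}
  ]
}}

```text
time_s: 6.5
tcp_pos: [618.0, -20.5, 166.7]
tool_rot: [0.994, 0.106, -0.0, 0.0]
ft_force: [0.2, -0.7, -2.6]
grip_width: 18.0
grasp_force: 49.3
```

{"fn": "step_arm", "kwargs": {
  "rows": [
    {"dx": 0.44,"dy": -1,"dz": 0,"rx": 0,"ry": 0,"rz": 0,"fingers": 1},
    {"dx": 0.44,"dy": -1,"dz": 0,"rx": 0,"ry": 0,"rz": 0,"fingers": 1},
    {"dx": 0.44,"dy": -1,"dz": 0,"rx": 0,"ry": 0,"rz": 0,"fingers": 1},
    {"dx": 0.44,"dy": -1,"dz": 0,"rx": 0,"ry": 0,"rz": 0,"fingers": 1},
    {"dx": 0.44,"dy": -1,"dz": 0,"rx": 0,"ry": 0,"rz": 0,"fingers": 1},
    {"dx": 0.44,"dy": -1,"dz": 0,"rx": 0,"ry": 0,"rz": 0,"fingers": 1},
    {"dx": 0.44,"dy": -0.8,"dz": 0,"rx": 0,"ry": 0,"rz": 0,"fingers": 1},
    {"dx": 0,"dy": 0,"dz": 0,"rx": 0,"ry": 0,"rz": -1,"fingers": 1},
    {"dx": 0,"dy": 0,"dz": 0,"rx": 0,"ry": 0,"rz": -1,"fingers": 1},
    {"dx": 0,"dy": 0,"dz": 0,"rx": 0,"ry": 0,"rz": -1,"fingers": 1},
    {"dx": 0,"dy": 0,"dz": 0,"rx": 0,"ry": 0,"rz": -1,"fingers": 1},
    {"dx": 0,"dy": 0,"dz": 0,"rx": 0,"ry": 0,"rz": -1,"fingers": 1}
  ]
}}

```text
time_s: 8.0
tcp_pos: [657.4, 161.0, 166.5]
tool_rot: [0.918, 0.397, -0.0, 0.0]
ft_force: [0.3, -0.3, -2.4]
grip_width: 18.3
grasp_force: 49.3
```

{"fn": "step_arm", "kwargs": {
  "rows": [
    {"dx": 0,"dy": 0,"dz": 0,"rx": 0,"ry": 0,"rz": -1,"fingers": 1},
    {"dx": 0,"dy": 0,"dz": 0,"rx": 0,"ry": 0,"rz": -1,"fingers": 1},
    {"dx": 0,"dy": 0,"dz": 0,"rx": 0,"ry": 0,"rz": -1,"fingers": 1},
    {"dx": 0,"dy": 0,"dz": 0,"rx": 0,"ry": 0,"rz": -1,"fingers": 1},
    {"dx": 0,"dy": 0,"dz": 0,"rx": 0,"ry": 0,"rz": -1,"fingers": 1},
    {"dx": 0,"dy": 0,"dz": 0,"rx": 0,"ry": 0,"rz": 0,"fingers": 1}
  ]
}}

```text
time_s: 8.75
tcp_pos: [657.4, 161.1, 166.5]
tool_rot: [0.761, 0.648, -0.0, 0.0]
ft_force: [-0.5, -0.7, -2.0]
grip_width: 18.5
grasp_force: 49.3
```

```bash
python3 - <<'E'
from h import *
st=arm.state(); im=imaging.snapshot('wrist'); np.save('pics/w4.npy',im); np.save('pics/w4s.npy',st,allow_pickle=True)
cv2.imwrite('pics/w4.png',im[:,:,::-1]); print(st['tcp_pos'],R.from_quat(st['tool_rot']).as_matrix()[:,0],st['joints'])
E
```

```text
[657.44606436 161.0512924  166.54223803] [ 1.59455885e-01  9.87204967e-01 -4.17643012e-04] [ 1.46779770e-01  6.14227296e-01  2.95190221e-01  1.25177963e+00
 -4.31656518e-04  1.87771555e+00]
```

View pics/w4.png

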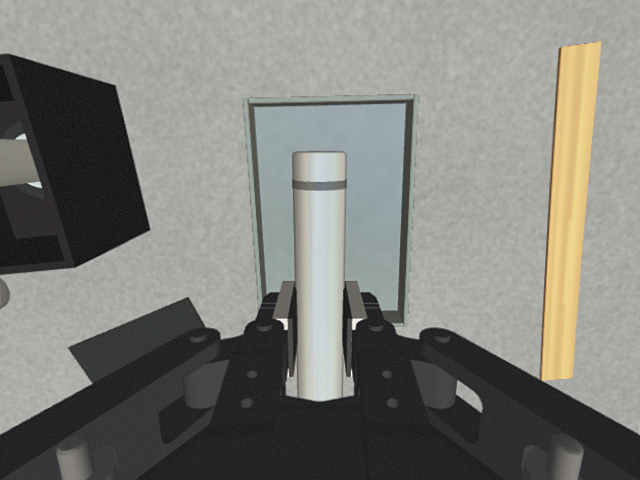

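The axle is held over the grey tray. Its rim corners appear at (246,99), (416,96) and (405,325), and the tray runs nearly along the picture's columns.

```bash
python3 - <<'E'
from h import *
np.set_printoptions(precision=1,suppress=True,linewidth=180)
C=cam('wrist',np.load('pics/w4s.npy',allow_pickle=True).item())
P=plane(C,[(246,99),(416,96),(405,325)],30);print(P,np.linalg.norm(np.diff(P,axis=0),axis=1),(P[0]+P[2])/2)
E
```

```text
[[619.4 266.7  30. ]
 [743.3 248.6  30. ]
 [717.1  63.8  30. ]] [125.2 186.7] [668.3 165.3  30. ]
```

{"fn": "step_arm", "kwargs": {
  "rows": [
    {"dx": 0.1,"dy": 0.3,"dz": 1,"rx": 0,"ry": 0,"rz": 0,"fingers": 1},
    {"dx": 0,"dy": 0,"dz": 1,"rx": 0,"ry": 0,"rz": 0,"fingers": 1},
    {"dx": 0,"dy": 0,"dz": 1,"rx": 0,"ry": 0,"rz": 0,"fingers": 1},
    {"dx": 0,"dy": 0,"dz": 1,"rx": 0,"ry": 0,"rz": 0,"fingers": 1},
    {"dx": 0,"dy": 0,"dz": 1,"rx": 0,"ry": 0,"rz": 0,"fingers": 1},
    {"dx": 0,"dy": 0,"dz": 0.7,"rx": 0,"ry": 0,"rz": 0,"fingers": 1},
    {"dx": 0,"dy": 0,"dz": 0.3,"rx": 0,"ry": 0,"rz": 0,"fingers": 1},
    {"dx": 0,"dy": 0,"dz": 0.2,"rx": 0,"ry": 0,"rz": 0,"fingers": 1},
    {"dx": 0,"dy": 0,"dz": 0,"rx": 0,"ry": 0,"rz": 0,"fingers": 1}
  ]
}}

```text
time_s: 9.93
tcp_pos: [665.6, 162.6, 11.7]
tool_rot: [0.761, 0.649, 0.0, 0.0]
ft_force: [0.1, 0.5, -2.3]
grip_width: 18.1
grasp_force: 49.3
```

{"fn": "step_arm", "kwargs": {
  "rows": [
    {"dx": 0,"dy": 0,"dz": 0.12,"rx": 0,"ry": 0,"rz": 0,"fingers": 1},
    {"dx": 0,"dy": 0,"dz": 0,"rx": 0,"ry": 0,"rz": 0,"fingers": 0.55},
    {"dx": 0,"dy": 0,"dz": 0,"rx": 0,"ry": 0,"rz": 0,"fingers": 0.55},
    {"dx": 0,"dy": 0,"dz": 0,"rx": 0,"ry": 0,"rz": 0,"fingers": 0.55},
    {"dx": 0,"dy": 0,"dz": -0.6,"rx": 0,"ry": 0,"rz": 0,"fingers": 0.55},
    {"dx": 0,"dy": 0,"dz": -1,"rx": 0,"ry": 0,"rz": 0,"fingers": 0.55},
    {"dx": 0,"dy": 0,"dz": -1,"rx": 0,"ry": 0,"rz": 0,"fingers": 0.3},
    {"dx": 0,"dy": 0,"dz": -1,"rx": 0,"ry": 0,"rz": 0,"fingers": 0},
    {"dx": 0,"dy": 0,"dz": -1,"rx": 0,"ry": 0,"rz": 0,"fingers": 0},
    {"dx": 0,"dy": 0,"dz": -1,"rx": 0,"ry": 0,"rz": 0,"fingers": 0},
    {"dx": 0,"dy": 0,"dz": -1,"rx": 0,"ry": 0,"rz": 0,"fingers": 0}
  ]
}}

```text
time_s: 11.3
tcp_pos: [665.5, 162.6, 175.6]
tool_rot: [0.761, 0.649, 0.001, 0.0]
ft_force: [-0.9, 0.4, 0.0]
grip_width: 85.5
grasp_force: 0.0
```

{"fn": "step_arm", "kwargs": {
  "rows": [
    {"dx": 0,"dy": 0,"dz": -1,"rx": 0,"ry": 0,"rz": 0,"fingers": 0},
    {"dx": 0,"dy": 0,"dz": -1,"rx": 0,"ry": 0,"rz": 0,"fingers": 0},
    {"dx": 0,"dy": 0,"dz": -1,"rx": 0,"ry": 0,"rz": 0,"fingers": 0},
    {"dx": 0,"dy": 0,"dz": 0,"rx": 0,"ry": 0,"rz": 0,"fingers": 0}
  ]
}}

```text
time_s: 11.8
tcp_pos: [666.7, 162.8, 251.9]
tool_rot: [0.761, 0.649, 0.003, 0.002]
ft_force: [-0.4, -0.1, -0.7]
grip_width: 85.3
grasp_force: 0.0
```

```bash
python3 - <<'E'
from h import *
st=arm.state(); im=imaging.snapshot('wrist'); np.save('pics/w5.npy',im); np.save('pics/w5s.npy',st,allow_pickle=True)
t=imaging.snapshot('top'); np.save('pics/top5.npy',t)
o=np.zeros((480,740,3),np.uint8); o[:,:480]=im[:,60:540]; o[:260,480:]=cv2.resize(t[90:220,190:310],(240,260))
cv2.imwrite('pics/w5.png',o[:,:,::-1]); print(st['time_s'],st['tcp_pos'],R.from_quat(st['tool_rot']).as_matrix()[:,0],st['joints'])
E
```

```text
Traceback (most recent call last):
ValueError: could not broadcast input array from shape (260,240,3) into shape (260,260,3)
```

```bash
python3 - <<'E'
from h import *
np.set_printoptions(precision=1,suppress=True,linewidth=180)
print(plane(cam('top'),[(190,220.7)],155))
im=np.load('pics/w5.npy');t=np.load('pics/top5.npy')
o=np.zeros((480,740,3),np.uint8); o[:,:480]=im[:,60:540]; o[:260,480:]=cv2.resize(t[90:220,190:310],(260,260))
cv2.imwrite('pics/w5.png',o[:,:,::-1])
st=arm.state();C=cam('wrist',st);print(proj(C,[[447,243,155]]))
E
```

```text
[[458.6 243.9 155. ]]
[[-33.1 176.6]]
```

View pics/w5.png

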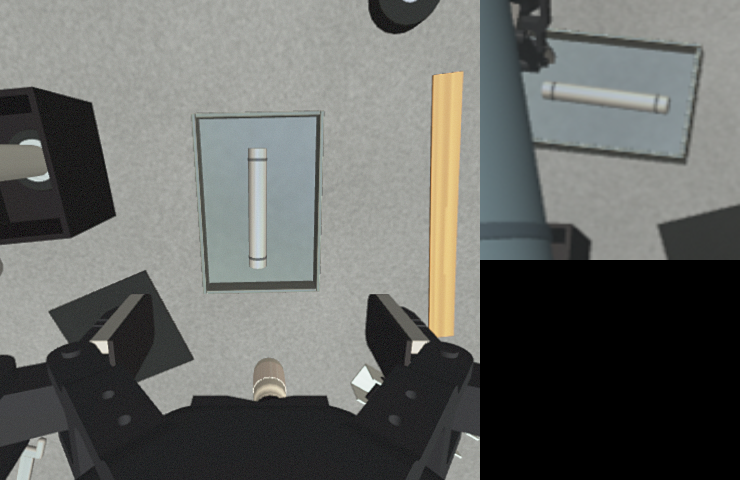

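The axle lies flat in the grey tray. Now to the roller, with wrist views from two places.

{"fn": "step_arm", "kwargs": {
  "rows": [
    {"dx": 0.2,"dy": -0.97,"dz": 0,"rx": 0,"ry": 0,"rz": 0,"fingers": 0},
    {"dx": 0.2,"dy": -0.97,"dz": 0,"rx": 0,"ry": 0,"rz": 0,"fingers": 0},
    {"dx": 0.2,"dy": -0.97,"dz": 0,"rx": 0,"ry": 0,"rz": 0,"fingers": 0},
    {"dx": 0.2,"dy": -0.97,"dz": 0,"rx": 0,"ry": 0,"rz": 0,"fingers": 0},
    {"dx": 0.2,"dy": -0.97,"dz": 0,"rx": 0,"ry": 0,"rz": 0,"fingers": 0},
    {"dx": 0.2,"dy": -0.97,"dz": 0,"rx": 0,"ry": 0,"rz": 0,"fingers": 0},
    {"dx": 0,"dy": 0,"dz": 0,"rx": 0,"ry": 0,"rz": 0,"fingers": 0}
  ]
}}

```text
time_s: 12.78
tcp_pos: [524.2, 215.4, 247.2]
tool_rot: [0.76, 0.649, -0.001, -0.001]
ft_force: [0.8, -0.1, 0.6]
grip_width: 85.3
grasp_force: 0.0
```

```bash
python3 - <<'E'
from h import *
st=arm.state(); im=imaging.snapshot('wrist'); np.save('pics/w6.npy',im); np.save('pics/w6s.npy',st,allow_pickle=True);print(st['tcp_pos'])
E
```

```text
[524.15858862 215.41537241 247.22776862]
```

{"fn": "step_arm", "kwargs": {
  "rows": [
    {"dx": 0.2,"dy": -0.97,"dz": 0,"rx": 0,"ry": 0,"rz": 0,"fingers": 0},
    {"dx": 0.2,"dy": -0.97,"dz": 0,"rx": 0,"ry": 0,"rz": 0,"fingers": 0},
    {"dx": 0.2,"dy": -0.97,"dz": 0,"rx": 0,"ry": 0,"rz": 0,"fingers": 0},
    {"dx": 0,"dy": 0,"dz": 0,"rx": 0,"ry": 0,"rz": 0,"fingers": 0}
  ]
}}

```text
time_s: 13.32
tcp_pos: [456.4, 241.4, 247.8]
tool_rot: [0.761, 0.649, -0.0, 0.0]
ft_force: [0.2, 0.7, -0.5]
grip_width: 85.5
grasp_force: 0.0
```

```bash
python3 - <<'E'
from h import *
st=arm.state(); im=imaging.snapshot('wrist'); np.save('pics/w7.npy',im); np.save('pics/w7s.npy',st,allow_pickle=True);print(st['tcp_pos'])
a=np.load('pics/w6.npy')
o=np.zeros((400,740,3),np.uint8); o[:,:370]=a[20:420,90:460]; o[:,370:]=im[20:420,135:505]
cv2.imwrite('pics/w67.png',o[:,:,::-1])
for n in('w6','w7'): print(proj(cam('wrist',np.load(f'pics/{n}s.npy',allow_pickle=True).item()),[[458.6,243.9,155]]))
E
```

```text
[456.38286429 241.44404271 247.83179118]
[[218.19380078 217.99651109]]
[[322.62063012 239.33727423]]
```

View pics/w67.png

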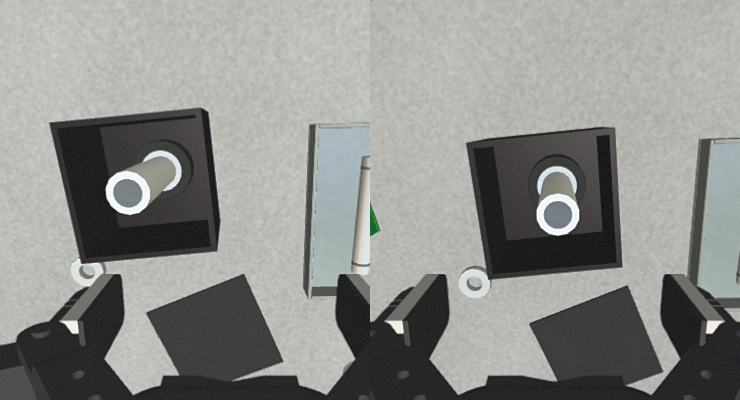

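Both views show the tube end, at about (217,214) in the first and (322,235) in the second, and the mat at the bottom.

```bash
python3 - <<'E'
from h import *
np.set_printoptions(precision=1,suppress=True,linewidth=180)
U=[];C=[]
for n,roi in(('w6',(190,185,250,238)),('w7',(295,210,350,260))):
    im=np.load(f'pics/{n}.npy');C.append(cam('wrist',np.load(f'pics/{n}s.npy',allow_pickle=True).item()))
    c=blob(im.min(2)>205,roi); e=cv2.minEnclosingCircle(c); print(e,cv2.fitEllipse(c)); U.append(e[0])
x,r=tri(C[0],U[0],C[1],U[1]);print('top',x,r,plane(C[0],[U[0]],155),plane(C[1],[U[1]],155))
M=plane(C[0],[(237,333),(334,295),(372,380)],4);print('mat',M,np.linalg.norm(np.diff(M,axis=0),axis=1),(M[0]+M[2])/2)
M=plane(C[1],[(530-235,343),(628-235,306),(662-235,391)],4);print('mat',M,np.linalg.norm(np.diff(M,axis=0),axis=1),(M[0]+M[2])/2)
E
```

```text
((217.5, 212.5), 22.327213287353516) ((217.58154296875, 212.37725830078125), (40.756126403808594, 44.053218841552734), 125.13162231445312)
((322.5, 233.85293579101562), 21.13637351989746) ((322.5245361328125, 234.03146362304688), (40.204402923583984, 41.43047332763672), 85.51529693603516)
top [459.1 247.8 155.2] 0.10118849010051842 [[459.  247.7 155. ]] [[459.1 247.8 155. ]]
mat [[399.6  77.6   4. ]
 [523.6 108.5   4. ]
 [554.  -13.6   4. ]] [127.8 125.8] [476.8  32.    4. ]
mat [[399.4  78.8   4. ]
 [523.6 109.2   4. ]
 [553.7 -14.7   4. ]] [127.8 127.6] [476.6  32.1   4. ]
```

{"fn": "step_arm", "kwargs": {
  "rows": [
    {"dx": 0.27,"dy": 0.07,"dz": 0,"rx": 0,"ry": 0,"rz": 0,"fingers": 0},
    {"dx": 0,"dy": 0,"dz": 1,"rx": 0,"ry": 0,"rz": 0,"fingers": 0},
    {"dx": 0,"dy": 0,"dz": 1,"rx": 0,"ry": 0,"rz": 0,"fingers": 0},
    {"dx": 0,"dy": 0,"dz": 1,"rx": 0,"ry": 0,"rz": 0,"fingers": 0},
    {"dx": 0,"dy": 0,"dz": 1,"rx": 0,"ry": 0,"rz": 0,"fingers": 0},
    {"dx": 0,"dy": 0,"dz": 1,"rx": 0,"ry": 0,"rz": 0,"fingers": 0},
    {"dx": 0,"dy": 0,"dz": 0.3,"rx": 0,"ry": 0,"rz": 0,"fingers": 0},
    {"dx": 0,"dy": 0,"dz": 0,"rx": 0,"ry": 0,"rz": 0,"fingers": 1},
    {"dx": 0,"dy": 0,"dz": 0,"rx": 0,"ry": 0,"rz": 0,"fingers": 1},
    {"dx": 0,"dy": 0,"dz": 0,"rx": 0,"ry": 0,"rz": 0,"fingers": 1},
    {"dx": 0,"dy": 0,"dz": 0,"rx": 0,"ry": 0,"rz": 0,"fingers": 1}
  ],
  "newtons": 50
}}

```text
time_s: 14.75
tcp_pos: [460.2, 248.3, 116.9]
tool_rot: [0.761, 0.649, 0.001, 0.0]
ft_force: [-1.5, -0.1, 5.1]
grip_width: 28.8
grasp_force: 49.1
```

{"fn": "step_arm", "kwargs": {
  "rows": [
    {"dx": 0,"dy": 0,"dz": -0.5,"rx": 0,"ry": 0,"rz": 0,"fingers": 1},
    {"dx": 0,"dy": 0,"dz": -1,"rx": 0,"ry": 0,"rz": 0,"fingers": 1},
    {"dx": 0,"dy": 0,"dz": -1,"rx": 0,"ry": 0,"rz": 0,"fingers": 1},
    {"dx": 0,"dy": 0,"dz": -1,"rx": 0,"ry": 0,"rz": 0,"fingers": 1},
    {"dx": 0,"dy": 0,"dz": -1,"rx": 0,"ry": 0,"rz": 0,"fingers": 1},
    {"dx": 0,"dy": 0,"dz": -0.7,"rx": 0,"ry": 0,"rz": 0,"fingers": 1},
    {"dx": 0,"dy": 0,"dz": 0,"rx": 0,"ry": 0,"rz": 0,"fingers": 1}
  ]
}}

```text
time_s: 15.62
tcp_pos: [460.5, 248.2, 247.3]
tool_rot: [0.761, 0.649, 0.001, 0.001]
ft_force: [0.5, -0.1, -3.3]
grip_width: 29.0
grasp_force: 50.0
```

{"fn": "step_arm", "kwargs": {
  "rows": [
    {"dx": -0.5,"dy": 0.12,"dz": 0,"rx": 0,"ry": 0,"rz": 0,"fingers": 1},
    {"dx": -0.94,"dy": 0.23,"dz": 0,"rx": 0,"ry": 0,"rz": 0,"fingers": 1},
    {"dx": -0.94,"dy": 0.23,"dz": 0,"rx": 0,"ry": 0,"rz": 0,"fingers": 1},
    {"dx": -0.94,"dy": 0.23,"dz": 0,"rx": 0,"ry": 0,"rz": 0,"fingers": 1},
    {"dx": -0.94,"dy": 0.23,"dz": 0,"rx": 0,"ry": 0,"rz": 0,"fingers": 1},
    {"dx": -0.94,"dy": 0.23,"dz": 0,"rx": 0,"ry": 0,"rz": 0,"fingers": 1},
    {"dx": -0.94,"dy": 0.23,"dz": 0,"rx": 0,"ry": 0,"rz": 0,"fingers": 1},
    {"dx": -0.94,"dy": 0.23,"dz": 0,"rx": 0,"ry": 0,"rz": 0,"fingers": 1},
    {"dx": -0.94,"dy": 0.23,"dz": 0,"rx": 0,"ry": 0,"rz": 0,"fingers": 1},
    {"dx": -0.44,"dy": 0.12,"dz": 0,"rx": 0,"ry": 0,"rz": -0.8,"fingers": 1},
    {"dx": 0,"dy": 0,"dz": 0,"rx": 0,"ry": 0,"rz": -0.8,"fingers": 1},
    {"dx": 0,"dy": 0,"dz": 0,"rx": 0,"ry": 0,"rz": -0.3,"fingers": 1}
  ]
}}

```text
time_s: 17.12
tcp_pos: [476.5, 30.0, 244.7]
tool_rot: [0.682, 0.731, -0.001, -0.001]
ft_force: [-0.4, 0.0, -3.6]
grip_width: 29.0
grasp_force: 49.9
```

{"fn": "step_arm", "kwargs": {
  "rows": [
    {"dx": 0,"dy": 0,"dz": 0.7,"rx": 0,"ry": 0,"rz": 0,"fingers": 1},
    {"dx": 0,"dy": 0,"dz": 1,"rx": 0,"ry": 0,"rz": 0,"fingers": 1},
    {"dx": 0,"dy": 0,"dz": 1,"rx": 0,"ry": 0,"rz": 0,"fingers": 1},
    {"dx": 0,"dy": 0,"dz": 0.8,"rx": 0,"ry": 0,"rz": 0,"fingers": 1},
    {"dx": 0,"dy": 0,"dz": 0.6,"rx": 0,"ry": 0,"rz": 0,"fingers": 1},
    {"dx": 0,"dy": 0,"dz": 0,"rx": 0,"ry": 0,"rz": 0,"fingers": 1}
  ]
}}

```text
time_s: 17.88
tcp_pos: [475.7, 30.8, 141.7]
tool_rot: [0.682, 0.731, -0.001, -0.002]
ft_force: [-0.7, -1.1, -3.4]
grip_width: 29.1
grasp_force: 49.8
```

{"fn": "step_arm", "kwargs": {
  "rows": [
    {"dx": 0,"dy": 0,"dz": 0.5,"rx": 0,"ry": 0,"rz": 0,"fingers": 1},
    {"dx": 0,"dy": 0,"dz": 0.3,"rx": 0,"ry": 0,"rz": 0,"fingers": 1},
    {"dx": 0,"dy": 0,"dz": 0.1,"rx": 0,"ry": 0,"rz": 0,"fingers": 1},
    {"dx": 0,"dy": 0,"dz": 0,"rx": 0,"ry": 0,"rz": 0,"fingers": 1}
  ]
}}

```text
time_s: 18.38
tcp_pos: [477.5, 30.8, 120.7]
tool_rot: [0.682, 0.731, -0.0, -0.0]
ft_force: [0.1, -0.1, -2.9]
grip_width: 28.7
grasp_force: 50.0
```

{"fn": "step_arm", "kwargs": {
  "rows": [
    {"dx": 0,"dy": 0,"dz": 0.1,"rx": 0,"ry": 0,"rz": 0,"fingers": 1},
    {"dx": 0,"dy": 0,"dz": 0.06,"rx": 0,"ry": 0,"rz": 0,"fingers": 1},
    {"dx": 0,"dy": 0,"dz": 0,"rx": 0,"ry": 0,"rz": 0,"fingers": 1}
  ]
}}

```text
time_s: 18.75
tcp_pos: [477.6, 30.8, 116.7]
tool_rot: [0.682, 0.731, -0.0, -0.0]
ft_force: [0.0, -0.4, -2.0]
grip_width: 28.6
grasp_force: 50.0
```

{"fn": "step_arm", "kwargs": {
  "rows": [
    {"dx": 0,"dy": 0,"dz": 0.05,"rx": 0,"ry": 0,"rz": 0,"fingers": 1},
    {"dx": 0,"dy": 0,"dz": 0,"rx": 0,"ry": 0,"rz": 0,"fingers": 1}
  ]
}}

```text
time_s: 19.0
tcp_pos: [477.8, 30.7, 115.9]
tool_rot: [0.682, 0.731, 0.0, 0.0]
ft_force: [-0.2, 0.3, 1.6]
grip_width: 28.9
grasp_force: 50.4
```

{"fn": "step_arm", "kwargs": {
  "rows": [
    {"dx": 0,"dy": 0,"dz": 0,"rx": 0,"ry": 0,"rz": 0,"fingers": 0.5},
    {"dx": 0,"dy": 0,"dz": 0,"rx": 0,"ry": 0,"rz": 0,"fingers": 0},
    {"dx": 0,"dy": 0,"dz": 0,"rx": 0,"ry": 0,"rz": 0,"fingers": 0},
    {"dx": 0,"dy": 0,"dz": 0,"rx": 0,"ry": 0,"rz": 0,"fingers": 0},
    {"dx": 0,"dy": 0,"dz": -0.6,"rx": 0,"ry": 0,"rz": 0,"fingers": 0},
    {"dx": 0,"dy": 0,"dz": -1,"rx": 0,"ry": 0,"rz": 0,"fingers": 0},
    {"dx": 0,"dy": 0,"dz": -1,"rx": 0,"ry": 0,"rz": 0,"fingers": 0},
    {"dx": 0,"dy": 0,"dz": -1,"rx": 0,"ry": 0,"rz": 0,"fingers": 0},
    {"dx": 0,"dy": 0,"dz": -0.5,"rx": 0,"ry": 0,"rz": 0,"fingers": 0},
    {"dx": 0,"dy": 0,"dz": 0,"rx": 0,"ry": 0,"rz": 0,"fingers": 0}
  ]
}}

```text
time_s: 20.25
tcp_pos: [478.2, 30.8, 218.5]
tool_rot: [0.682, 0.731, 0.0, 0.001]
ft_force: [-0.1, 0.9, 0.2]
grip_width: 85.3
grasp_force: 0.0
```

```bash
python3 - <<'E'
from h import *
np.set_printoptions(precision=2,suppress=True,linewidth=180)
st=arm.state(); im=imaging.snapshot('wrist'); np.save('pics/w8.npy',im); np.save('pics/w8s.npy',st,allow_pickle=True)
C=cam('wrist',st); print(st['time_s'],st['tcp_pos'],st['joints'],R.from_quat(st['tool_rot']).as_matrix()); p=proj(C,[[477.8,30.7,154]])[0]; print(p)
x,y=p.astype(int)
c=blob(im.min(2)>190,(x-60,max(y-60,0),x+60,y+60)); e=cv2.minEnclosingCircle(c);print(e,plane(C,[e[0]],154))
E
```

```text
20.25 [478.23  30.76 218.55] [-0.07  0.19 -0.21  1.17 -0.    1.43] [[-0.07  1.    0.  ]
 [ 1.    0.07 -0.  ]
 [-0.    0.   -1.  ]]
[319.12 255.74]
((317.5631103515625, 256.71844482421875), 23.421276092529297) [[476.88  30.   154.  ]]
```

{"fn": "step_arm", "kwargs": {
  "rows": [
    {"dx": -1,"dy": 0,"dz": 0,"rx": 0,"ry": 0,"rz": 0,"fingers": 0},
    {"dx": -1,"dy": 0,"dz": 0,"rx": 0,"ry": 0,"rz": 0,"fingers": 0},
    {"dx": -1,"dy": 0,"dz": 0,"rx": 0,"ry": 0,"rz": 0,"fingers": 0},
    {"dx": -1,"dy": 0,"dz": 0,"rx": 0,"ry": 0,"rz": 0,"fingers": 0},
    {"dx": 0,"dy": 0,"dz": 0,"rx": 0,"ry": 1,"rz": 0,"fingers": 0},
    {"dx": 0,"dy": 0,"dz": 0,"rx": 0,"ry": 1,"rz": 0,"fingers": 0},
    {"dx": 0,"dy": 0,"dz": 0,"rx": 0,"ry": 1,"rz": 0,"fingers": 0},
    {"dx": 0,"dy": 0,"dz": 0,"rx": 0,"ry": 1,"rz": 0,"fingers": 0},
    {"dx": 0,"dy": 0,"dz": 0,"rx": 0,"ry": 0,"rz": 0,"fingers": 0}
  ]
}}

```text
time_s: 21.42
tcp_pos: [483.7, -70.1, 215.4]
tool_rot: [0.664, 0.709, 0.161, -0.176]
ft_force: [-0.3, -0.3, 0.7]
grip_width: 85.3
grasp_force: 0.0
```

```bash
python3 - <<'E'
from h import *
np.set_printoptions(precision=2,suppress=True,linewidth=180)
st=arm.state();print(st['tcp_pos'],st['joints'],R.from_quat(st['tool_rot']).as_matrix())
E
```

```text
[483.65 -70.11 215.44] [-0.53  0.4  -0.03  1.43  0.39  0.92] [[-0.06  1.   -0.04]
 [ 0.88  0.07  0.46]
 [ 0.46 -0.   -0.89]]
```

{"fn": "step_arm", "kwargs": {
  "rows": [
    {"dx": 0,"dy": 0,"dz": 0,"rx": 0,"ry": 1,"rz": 0,"fingers": 0},
    {"dx": 0,"dy": 0,"dz": 0,"rx": 0,"ry": 1,"rz": 0,"fingers": 0},
    {"dx": 0,"dy": 0,"dz": 0,"rx": 0,"ry": 1,"rz": 0,"fingers": 0},
    {"dx": 0,"dy": 0,"dz": 0,"rx": 0,"ry": 1,"rz": 0,"fingers": 0},
    {"dx": 0,"dy": 0,"dz": 0,"rx": 0,"ry": 1,"rz": 0,"fingers": 0},
    {"dx": 0,"dy": 0,"dz": 0,"rx": 0,"ry": 0.5,"rz": 0,"fingers": 0},
    {"dx": 0,"dy": 0,"dz": 0,"rx": 0,"ry": 0,"rz": 0,"fingers": 0}
  ]
}}

```text
time_s: 22.3
tcp_pos: [484.0, -68.3, 216.5]
tool_rot: [0.574, 0.615, 0.367, -0.396]
ft_force: [-0.4, 0.2, -0.2]
grip_width: 85.5
grasp_force: 0.0
```

```bash
python3 - <<'E'
from h import *
np.set_printoptions(precision=3,suppress=True,linewidth=180)
st=arm.state();M=R.from_quat(st['tool_rot']).as_matrix();print(st['time_s'],st['tcp_pos'],st['joints'],M)
g=np.array([477.3,30.3,94]); u=M[:,2].copy();u[2]=0;u/=np.linalg.norm(u); t=g+19*M[:,2]; pre=t-70*u
print('pre in tool units',M.T@(pre-st['tcp_pos'])/25,'advance 70',M.T@(70*u)/25)
E
```

```text
22.3 [484.033 -68.284 216.511] [-0.71   0.849  0.218  1.934  0.701  0.401] [[-0.027  0.997 -0.065]
 [ 0.416  0.071  0.907]
 [ 0.909 -0.003 -0.417]]
pre in tool units [-3.973  0.029  3.851] advance 70 [ 1.168 -0.004  2.545]
```

{"fn": "step_arm", "kwargs": {
  "rows": [
    {"dx": -0.8,"dy": 0,"dz": 0.77,"rx": 0,"ry": 0,"rz": 0,"fingers": 0},
    {"dx": -0.8,"dy": 0,"dz": 0.77,"rx": 0,"ry": 0,"rz": 0,"fingers": 0},
    {"dx": -0.8,"dy": 0,"dz": 0.77,"rx": 0,"ry": 0,"rz": 0,"fingers": 0},
    {"dx": -0.8,"dy": 0,"dz": 0.77,"rx": 0,"ry": 0,"rz": 0,"fingers": 0},
    {"dx": -0.77,"dy": 0,"dz": 0.77,"rx": 0,"ry": 0,"rz": 0,"fingers": 0},
    {"dx": 0,"dy": 0,"dz": 0,"rx": 0,"ry": 0,"rz": 0,"fingers": 0},
    {"dx": 0,"dy": 0,"dz": 0,"rx": 0,"ry": 0,"rz": 0,"fingers": 0}
  ]
}}

```text
time_s: 23.18
tcp_pos: [481.8, -23.1, 88.9]
tool_rot: [0.574, 0.616, 0.368, -0.394]
ft_force: [-0.5, -0.6, -0.4]
grip_width: 85.0
grasp_force: 0.0
```

```bash
python3 - <<'E'
from h import *
np.set_printoptions(precision=3,suppress=True,linewidth=180)
st=arm.state();M=R.from_quat(st['tool_rot']).as_matrix();print(st['time_s'],st['tcp_pos'],st['joints'],M)
g=np.array([477.3,30.3,94]); t=g+19*M[:,2]
print('to grasp, tool units',M.T@(t-st['tcp_pos'])/25)
im=imaging.snapshot('wrist');cv2.imwrite('pics/w9.png',im[:,:,::-1]);np.save('pics/w9.npy',im);C=cam('wrist',st)
print(proj(C,[[477.3,30.3,154],[477.3,30.3,94],[477.3,30.3,34]]))
E
```

```text
23.175 [481.835 -23.087  88.945] [-0.654  0.938  0.036  1.63   0.748  0.442] [[-0.031  0.998 -0.063]
 [ 0.418  0.07   0.906]
 [ 0.908  0.001 -0.419]]
to grasp, tool units [ 1.082 -0.031  2.621]
[[318.232 109.099]
 [318.309 219.712]
 [318.358 293.336]]
```

View pics/w9.png

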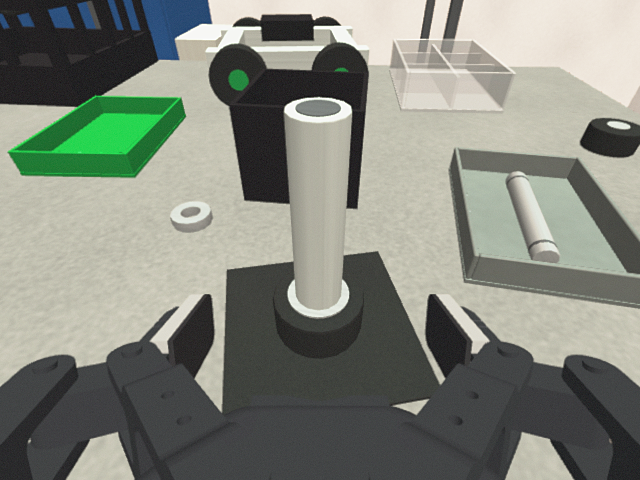

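The roller stands upright on the mat with its tube top at (318,108), as predicted, centred between the fingers. I advance and grip.

{"fn": "step_arm", "kwargs": {
  "rows": [
    {"dx": 0.36,"dy": -0.01,"dz": 0.87,"rx": 0,"ry": 0,"rz": 0,"fingers": 0},
    {"dx": 0.36,"dy": -0.01,"dz": 0.87,"rx": 0,"ry": 0,"rz": 0,"fingers": 0},
    {"dx": 0.36,"dy": -0.01,"dz": 0.87,"rx": 0,"ry": 0,"rz": 0,"fingers": 0},
    {"dx": 0,"dy": 0,"dz": 0,"rx": 0,"ry": 0,"rz": 0,"fingers": 0.5},
    {"dx": 0,"dy": 0,"dz": 0,"rx": 0,"ry": 0,"rz": 0,"fingers": 1},
    {"dx": 0,"dy": 0,"dz": 0,"rx": 0,"ry": 0,"rz": 0,"fingers": 1},
    {"dx": 0,"dy": 0,"dz": 0,"rx": 0,"ry": 0,"rz": 0,"fingers": 1},
    {"dx": 0,"dy": 0,"dz": 0,"rx": 0,"ry": 0,"rz": 0,"fingers": 1}
  ],
  "newtons": 60
}}

```text
time_s: 24.22
tcp_pos: [476.2, 46.6, 85.2]
tool_rot: [0.575, 0.615, 0.368, -0.394]
ft_force: [-0.4, -3.3, 4.1]
grip_width: 28.3
grasp_force: 58.6
```

```bash
python3 - <<'E'
from h import *
np.set_printoptions(precision=3,suppress=True,linewidth=180)
st=arm.state();np.save('pics/gs.npy',st,allow_pickle=True);M=R.from_quat(st['tool_rot']).as_matrix();print(st['time_s'],st['tcp_pos'],st['joints'],M)
print('up 5 in tool',M.T@[0,0,5])
E
```

```text
24.225 [476.207  46.611  85.237] [-0.559  0.872 -0.115  1.49   0.827  0.523] [[-0.029  0.998 -0.062]
 [ 0.417  0.068  0.906]
 [ 0.909  0.001 -0.418]]
up 5 in tool [ 4.543  0.003 -2.089]
```

{"fn": "step_arm", "kwargs": {
  "rows": [
    {"dx": 0.45,"dy": 0,"dz": -0.21,"rx": 0,"ry": 0,"rz": 0,"fingers": 1},
    {"dx": 0.91,"dy": 0,"dz": -0.42,"rx": 0,"ry": 0,"rz": 0,"fingers": 1},
    {"dx": 0.91,"dy": 0,"dz": -0.42,"rx": 0,"ry": 0,"rz": 0,"fingers": 1},
    {"dx": 0.91,"dy": 0,"dz": -0.42,"rx": 0,"ry": 0,"rz": 0,"fingers": 1},
    {"dx": 0.91,"dy": 0,"dz": -0.42,"rx": 0,"ry": 0,"rz": 0,"fingers": 1},
    {"dx": 0,"dy": 0,"dz": 0,"rx": 0,"ry": -0.5,"rz": 0,"fingers": 1},
    {"dx": 0,"dy": 0,"dz": 0,"rx": 0,"ry": -0.8,"rz": 0,"fingers": 1},
    {"dx": 0,"dy": 0,"dz": 0,"rx": 0,"ry": -0.8,"rz": 0,"fingers": 1},
    {"dx": 0,"dy": 0,"dz": 0,"rx": 0,"ry": -0.8,"rz": 0,"fingers": 1},
    {"dx": 0,"dy": 0,"dz": 0,"rx": 0,"ry": -0.8,"rz": 0,"fingers": 1},
    {"dx": 0,"dy": 0,"dz": 0,"rx": 0,"ry": -0.8,"rz": 0,"fingers": 1},
    {"dx": 0,"dy": 0,"dz": 0,"rx": 0,"ry": -0.8,"rz": 0,"fingers": 1}
  ]
}}

```text
time_s: 25.72
tcp_pos: [474.9, 47.2, 197.7]
tool_rot: [0.661, 0.708, 0.169, -0.181]
ft_force: [0.1, 0.3, -2.6]
grip_width: 28.5
grasp_force: 59.2
```

{"fn": "step_arm", "kwargs": {
  "rows": [
    {"dx": 0,"dy": 0,"dz": 0,"rx": 0,"ry": -0.8,"rz": 0,"fingers": 1},
    {"dx": 0,"dy": 0,"dz": 0,"rx": 0,"ry": -0.8,"rz": 0,"fingers": 1},
    {"dx": 0,"dy": 0,"dz": 0,"rx": 0,"ry": -0.8,"rz": 0,"fingers": 1},
    {"dx": 0,"dy": 0,"dz": 0,"rx": 0,"ry": -0.8,"rz": 0,"fingers": 1},
    {"dx": 0,"dy": 0,"dz": 0,"rx": 0,"ry": -0.8,"rz": 0,"fingers": 1},
    {"dx": 0,"dy": 0,"dz": 0,"rx": 0,"ry": -0.8,"rz": 0,"fingers": 1},
    {"dx": 0,"dy": 0,"dz": 0,"rx": 0,"ry": -0.8,"rz": 0,"fingers": 1},
    {"dx": 0,"dy": 0,"dz": 0,"rx": 0,"ry": -0.8,"rz": 0,"fingers": 1},
    {"dx": 0,"dy": 0,"dz": 0,"rx": 0,"ry": -0.8,"rz": 0,"fingers": 1},
    {"dx": 0,"dy": 0,"dz": 0,"rx": 0,"ry": -0.6,"rz": 0,"fingers": 1},
    {"dx": 0,"dy": 0,"dz": 0,"rx": 0,"ry": 0,"rz": 0,"fingers": 1}
  ]
}}

```text
time_s: 27.1
tcp_pos: [474.2, 48.3, 196.5]
tool_rot: [0.665, 0.715, -0.147, 0.155]
ft_force: [0.1, 0.3, -3.6]
grip_width: 28.2
grasp_force: 59.4
```

```bash
cat > tgt.py <<'E'
from h import *
np.set_printoptions(precision=3,suppress=True,linewidth=180)
g=np.load('pics/gs.npy',allow_pickle=True).item(); G=R.from_quat(g['tool_rot']).as_matrix()
a=-G.T@[0,0,1]; O=G.T@(np.array([477.3,30.3,4])-g['tcp_pos']); a[1]=0;a/=np.linalg.norm(a);O[1]=0   # wheel dir, wheel face in tool
h=np.radians(12.45); w=np.array([np.cos(h),np.sin(h),0]); Wt=np.array([554.7,-341.6,48])+88*w
up=np.array([0,0,1.]); uT=np.array([-a[2],0,a[0]]); 
B=np.c_[w,up,np.cross(w,up)]; A=np.c_[a,uT,np.cross(a,uT)]; Mt=B@A.T; Pt=Wt-Mt@O
st=arm.state(); M=R.from_quat(st['tool_rot']).as_matrix(); p=st['tcp_pos']
print(st['time_s'],p,st['joints'],st['grip_width']); print('wheel dir',M@a,'wheel at',p+M@O,'plain',p+M@(O-150*a))
print('target tcp',Pt,'rotvec units (tool)',R.from_matrix(M.T@Mt).as_rotvec()/.12,'shift units',M.T@(Pt-p)/25, 'up units',M.T@up, 'fix x in tool',M.T@w)
E
python3 tgt.py
```

```text
27.1 [474.179  48.254 196.495] [ 0.237  0.274 -0.232  1.143 -0.424  1.752] 28.18558766304849
wheel dir [ 0.072 -0.997 -0.   ] wheel at [480.073 -32.775 212.818] plain [469.304 116.838 212.864]
target tcp [ 561.304 -340.142   31.652] rotvec units (tool) [ -5.994  -0.029 -12.985] shift units [-11.559   2.386  12.557] up units [-0.417 -0.004 -0.909] fix x in tool [ 0.13   0.989 -0.064]
```

{"fn": "step_arm", "kwargs": {
  "rows": [
    {"dx": 0,"dy": 0,"dz": 0,"rx": -0.46,"ry": 0,"rz": -1,"fingers": 1},
    {"dx": 0,"dy": 0,"dz": 0,"rx": -0.46,"ry": 0,"rz": -1,"fingers": 1},
    {"dx": 0,"dy": 0,"dz": 0,"rx": -0.46,"ry": 0,"rz": -1,"fingers": 1},
    {"dx": 0,"dy": 0,"dz": 0,"rx": -0.46,"ry": 0,"rz": -1,"fingers": 1},
    {"dx": 0,"dy": 0,"dz": 0,"rx": -0.46,"ry": 0,"rz": -1,"fingers": 1},
    {"dx": 0,"dy": 0,"dz": 0,"rx": -0.46,"ry": 0,"rz": -1,"fingers": 1},
    {"dx": 0,"dy": 0,"dz": 0,"rx": -0.46,"ry": 0,"rz": -1,"fingers": 1},
    {"dx": 0,"dy": 0,"dz": 0,"rx": -0.46,"ry": 0,"rz": -1,"fingers": 1},
    {"dx": 0,"dy": 0,"dz": 0,"rx": -0.46,"ry": 0,"rz": -1,"fingers": 1},
    {"dx": 0,"dy": 0,"dz": 0,"rx": -0.46,"ry": 0,"rz": -1,"fingers": 1},
    {"dx": 0,"dy": 0,"dz": 0,"rx": -0.46,"ry": 0,"rz": -1,"fingers": 1},
    {"dx": 0,"dy": 0,"dz": 0,"rx": -0.46,"ry": 0,"rz": -1,"fingers": 1}
  ]
}}

```text
time_s: 28.6
tcp_pos: [474.1, 46.6, 197.1]
tool_rot: [-0.043, 0.976, 0.009, 0.213]
ft_force: [-0.1, 0.8, -2.9]
grip_width: 28.6
grasp_force: 59.7
```

{"fn": "step_arm", "kwargs": {
  "rows": [
    {"dx": 0,"dy": 0,"dz": 0,"rx": -0.47,"ry": -0.03,"rz": -0.98,"fingers": 1},
    {"dx": 0,"dy": 0,"dz": 0,"rx": 0,"ry": 0,"rz": 0,"fingers": 1}
  ]
}}

```text
time_s: 28.85
tcp_pos: [474.8, 45.6, 197.2]
tool_rot: [-0.102, 0.971, 0.023, 0.214]
ft_force: [0.2, -0.4, -2.9]
grip_width: 28.6
grasp_force: 59.8
```

```bash
python3 tgt.py
```

```text
28.85 [474.792  45.607 197.244] [-0.131 -0.152 -0.723  0.589  0.142 -0.311] 28.55195659618031
wheel dir [0.978 0.208 0.002] wheel at [554.214  62.49  213.791] plain [407.501  31.261 213.422]
target tcp [ 561.304 -340.142   31.652] rotvec units (tool) [-0.016  0.021 -0.062] shift units [  2.617 -15.821   6.064] up units [-0.42   0.001 -0.908] fix x in tool [-0.907  0.008  0.42 ]
```

{"fn": "step_arm", "kwargs": {
  "rows": [
    {"dx": -0.01,"dy": -0.5,"dz": 0,"rx": 0,"ry": 0.02,"rz": -0.06,"fingers": 1},
    {"dx": -0.01,"dy": -1,"dz": 0,"rx": 0,"ry": 0,"rz": 0,"fingers": 1},
    {"dx": -0.01,"dy": -1,"dz": 0,"rx": 0,"ry": 0,"rz": 0,"fingers": 1},
    {"dx": -0.01,"dy": -1,"dz": 0,"rx": 0,"ry": 0,"rz": 0,"fingers": 1},
    {"dx": -0.01,"dy": -1,"dz": 0,"rx": 0,"ry": 0,"rz": 0,"fingers": 1},
    {"dx": -0.01,"dy": -1,"dz": 0,"rx": 0,"ry": 0,"rz": 0,"fingers": 1},
    {"dx": -0.01,"dy": -1,"dz": 0,"rx": 0,"ry": 0,"rz": 0,"fingers": 1},
    {"dx": -0.01,"dy": -1,"dz": 0,"rx": 0,"ry": 0,"rz": 0,"fingers": 1},
    {"dx": -0.01,"dy": -1,"dz": 0,"rx": 0,"ry": 0,"rz": 0,"fingers": 1},
    {"dx": -0.01,"dy": -1,"dz": 0,"rx": 0,"ry": 0,"rz": 0,"fingers": 1},
    {"dx": -0.01,"dy": -1,"dz": 0,"rx": 0,"ry": 0,"rz": 0,"fingers": 1},
    {"dx": -0.01,"dy": -1,"dz": 0,"rx": 0,"ry": 0,"rz": 0,"fingers": 1}
  ]
}}

```text
time_s: 30.35
tcp_pos: [540.9, -233.5, 199.2]
tool_rot: [-0.107, 0.971, 0.022, 0.213]
ft_force: [0.7, 0.5, -2.7]
grip_width: 28.6
grasp_force: 59.8
```

{"fn": "step_arm", "kwargs": {
  "rows": [
    {"dx": -0.01,"dy": -1,"dz": 0,"rx": 0,"ry": 0,"rz": 0,"fingers": 1},
    {"dx": -0.01,"dy": -1,"dz": 0,"rx": 0,"ry": 0,"rz": 0,"fingers": 1},
    {"dx": -0.01,"dy": -1,"dz": 0,"rx": 0,"ry": 0,"rz": 0,"fingers": 1},
    {"dx": -0.01,"dy": -1,"dz": 0,"rx": 0,"ry": 0,"rz": 0,"fingers": 1},
    {"dx": 0,"dy": -0.3,"dz": 0,"rx": 0,"ry": 0,"rz": 0,"fingers": 1},
    {"dx": 0,"dy": 0,"dz": 0,"rx": 0,"ry": 0,"rz": 0,"fingers": 1},
    {"dx": 0,"dy": 0,"dz": 0,"rx": 0,"ry": 0,"rz": 0,"fingers": 1}
  ]
}}

```text
time_s: 31.22
tcp_pos: [565.2, -336.4, 199.9]
tool_rot: [-0.108, 0.971, 0.023, 0.213]
ft_force: [0.1, -0.7, -3.2]
grip_width: 28.4
grasp_force: 59.9
```

```bash
python3 tgt.py
```

```text
31.225 [ 565.247 -336.396  199.853] [-0.805  0.33  -0.155  0.851  0.365 -0.983] 28.44172404681734
wheel dir [0.976 0.219 0.001] wheel at [ 644.495 -318.583  216.26 ] plain [ 498.139 -351.446  216.151]
target tcp [ 561.304 -340.142   31.652] rotvec units (tool) [0.004 0.006 0.031] shift units [ 2.985 -0.104  6.033] up units [-0.418 -0.001 -0.908] fix x in tool [-0.908 -0.004  0.418]
```

{"fn": "step_arm", "kwargs": {
  "rows": [
    {"dx": 0.38,"dy": -0.1,"dz": 0.37,"rx": 0,"ry": 0,"rz": 0.03,"fingers": 1},
    {"dx": 0.42,"dy": 0,"dz": 0.91,"rx": 0,"ry": 0,"rz": 0,"fingers": 1},
    {"dx": 0.42,"dy": 0,"dz": 0.91,"rx": 0,"ry": 0,"rz": 0,"fingers": 1},
    {"dx": 0.42,"dy": 0,"dz": 0.91,"rx": 0,"ry": 0,"rz": 0,"fingers": 1},
    {"dx": 0.42,"dy": 0,"dz": 0.91,"rx": 0,"ry": 0,"rz": 0,"fingers": 1},
    {"dx": 0.42,"dy": 0,"dz": 0.91,"rx": 0,"ry": 0,"rz": 0,"fingers": 1},
    {"dx": 0,"dy": 0,"dz": 0,"rx": 0,"ry": 0,"rz": 0,"fingers": 1},
    {"dx": 0,"dy": 0,"dz": 0,"rx": 0,"ry": 0,"rz": 0,"fingers": 1}
  ]
}}

```text
time_s: 32.22
tcp_pos: [561.7, -341.3, 63.0]
tool_rot: [-0.106, 0.971, 0.023, 0.214]
ft_force: [0.7, -0.2, -2.8]
grip_width: 28.3
grasp_force: 59.8
```

```bash
python3 tgt.py; python3 - <<'E'
from h import *
np.set_printoptions(precision=1,suppress=True)
# height/position check of the plain tube end and wheel from the top and scene cameras
st=arm.state()
for n in('top','scene'):
    np.save(f'pics/{n}8.npy',imaging.snapshot(n))
im=imaging.snapshot('wrist');np.save('pics/w10.npy',im);np.save('pics/w10s.npy',st,allow_pickle=True)
E
```

```text
32.225 [ 561.719 -341.268   63.012] [-0.816  0.452 -0.359  0.526  0.368 -0.99 ] 28.32545865896924
wheel dir [0.976 0.216 0.002] wheel at [ 641.011 -323.739   79.51 ] plain [ 494.541 -356.087   79.233]
target tcp [ 561.304 -340.142   31.652] rotvec units (tool) [-0.008  0.015  0.004] shift units [0.532 0.049 1.136] up units [-0.419 -0.001 -0.908] fix x in tool [-0.908 -0.     0.419]
```

{"fn": "step_arm", "kwargs": {
  "rows": [
    {"dx": 0.21,"dy": 0.05,"dz": 0.45,"rx": 0,"ry": 0,"rz": 0,"fingers": 1},
    {"dx": 0.17,"dy": 0,"dz": 0.36,"rx": 0,"ry": 0,"rz": 0,"fingers": 1},
    {"dx": 0.06,"dy": 0,"dz": 0.14,"rx": 0,"ry": 0,"rz": 0,"fingers": 1},
    {"dx": 0,"dy": 0,"dz": 0,"rx": 0,"ry": 0,"rz": 0,"fingers": 1}
  ]
}}

```text
time_s: 32.88
tcp_pos: [560.8, -339.5, 35.4]
tool_rot: [-0.106, 0.971, 0.024, 0.213]
ft_force: [-0.2, 0.2, -2.9]
grip_width: 28.2
grasp_force: 59.8
```

```bash
python3 tgt.py
```

```text
32.875 [ 560.812 -339.501   35.364] [-0.815  0.485 -0.391  0.463  0.368 -0.988] 28.218969387302035
wheel dir [0.976 0.216 0.001] wheel at [ 640.131 -321.999   51.76 ] plain [ 493.66  -354.341   51.67 ]
target tcp [ 561.304 -340.142   31.652] rotvec units (tool) [ 0.006  0.005 -0.002] shift units [ 0.05  -0.029  0.141] up units [-0.418  0.001 -0.908] fix x in tool [-0.908 -0.     0.418]
```

{"fn": "step_arm", "kwargs": {
  "rows": [
    {"dx": 0.04,"dy": -0.02,"dz": 0.08,"rx": 0,"ry": 0,"rz": 0,"fingers": 1},
    {"dx": 0.02,"dy": 0,"dz": 0.04,"rx": 0,"ry": 0,"rz": 0,"fingers": 1},
    {"dx": 0,"dy": 0,"dz": 0,"rx": 0,"ry": 0,"rz": 0,"fingers": 1}
  ]
}}

```text
time_s: 33.25
tcp_pos: [561.3, -340.5, 32.9]
tool_rot: [-0.106, 0.971, 0.023, 0.213]
ft_force: [0.3, 0.2, -3.2]
grip_width: 28.2
grasp_force: 59.8
```

{"fn": "step_arm", "kwargs": {
  "rows": [
    {"dx": 0.02,"dy": 0,"dz": 0.04,"rx": 0,"ry": 0,"rz": 0,"fingers": 1},
    {"dx": 0.02,"dy": 0,"dz": 0.04,"rx": 0,"ry": 0,"rz": 0,"fingers": 1},
    {"dx": 0,"dy": 0,"dz": 0,"rx": 0,"ry": 0,"rz": 0,"fingers": 1}
  ]
}}

```text
time_s: 33.62
tcp_pos: [561.7, -340.2, 31.8]
tool_rot: [-0.106, 0.971, 0.023, 0.214]
ft_force: [-2.8, 2.9, 5.6]
grip_width: 28.3
grasp_force: 61.0
```

{"fn": "step_arm", "kwargs": {
  "rows": [
    {"dx": 0.01,"dy": 0,"dz": 0.02,"rx": 0,"ry": 0,"rz": 0,"fingers": 1},
    {"dx": 0,"dy": 0,"dz": 0,"rx": 0,"ry": 0,"rz": 0,"fingers": 1},
    {"dx": 0,"dy": 0,"dz": 0,"rx": 0,"ry": 0,"rz": 0,"fingers": 0.6},
    {"dx": 0,"dy": 0,"dz": 0,"rx": 0,"ry": 0,"rz": 0,"fingers": 0.3},
    {"dx": 0,"dy": 0,"dz": 0,"rx": 0,"ry": 0,"rz": 0,"fingers": 0.1},
    {"dx": 0,"dy": 0,"dz": 0,"rx": 0,"ry": 0,"rz": 0,"fingers": 0.1},
    {"dx": 0,"dy": 0,"dz": 0,"rx": 0,"ry": 0,"rz": 0,"fingers": 0.1}
  ]
}}

```text
time_s: 34.5
tcp_pos: [561.1, -340.5, 30.0]
tool_rot: [-0.106, 0.971, 0.023, 0.213]
ft_force: [0.1, 0.3, 0.2]
grip_width: 76.7
grasp_force: 0.0
```

{"fn": "step_arm", "kwargs": {
  "rows": [
    {"dx": -0.1,"dy": 0,"dz": -0.23,"rx": 0,"ry": 0,"rz": 0,"fingers": 0.1},
    {"dx": -0.3,"dy": 0,"dz": -0.65,"rx": 0,"ry": 0,"rz": 0,"fingers": 0.1},
    {"dx": -0.42,"dy": 0,"dz": -0.91,"rx": 0,"ry": 0,"rz": 0,"fingers": 0.1},
    {"dx": -0.42,"dy": 0,"dz": -0.91,"rx": 0,"ry": 0,"rz": 0,"fingers": 0.1},
    {"dx": -0.42,"dy": 0,"dz": -0.91,"rx": 0,"ry": 0,"rz": 0,"fingers": 0.1},
    {"dx": -0.42,"dy": 0,"dz": -0.91,"rx": 0,"ry": 0,"rz": 0,"fingers": 0.1},
    {"dx": -0.42,"dy": 0,"dz": -0.91,"rx": 0,"ry": 0,"rz": 0,"fingers": 0.1},
    {"dx": -0.42,"dy": 0,"dz": -0.91,"rx": 0,"ry": 0,"rz": 0,"fingers": 0.1},
    {"dx": 0,"dy": 0,"dz": 0,"rx": 0,"ry": 0,"rz": 0,"fingers": 0.1}
  ]
}}

```text
time_s: 35.62
tcp_pos: [562.4, -341.8, 207.7]
tool_rot: [-0.107, 0.971, 0.021, 0.215]
ft_force: [-0.2, -1.1, -0.5]
grip_width: 77.0
grasp_force: 0.0
```

```bash
python3 - <<'E'
from h import *
st=arm.state(); im=imaging.snapshot('wrist'); s=imaging.snapshot('scene'); t=imaging.snapshot('top')
for n,i in(('w11',im),('s11',s),('t11',t)): np.save(f'pics/{n}.npy',i)
np.save('pics/w11s.npy',st,allow_pickle=True); C=cam('wrist',st); CS=cam('scene')
h=np.radians(12.45); w=np.array([np.cos(h),np.sin(h),0]); m=np.array([554.7,-341.6,48])
P=[m+88*w,m+58*w,m-62*w]; print(st['tcp_pos'],proj(C,P),proj(CS,P))
o=np.zeros((600,800,3),np.uint8); o[:480,:640]=im; o[400:600,500:800]=cv2.resize(s[215:300,145:272],(300,200),interpolation=cv2.INTER_CUBIC)
o[0:200,600:800]=cv2.resize(t[130:250,390:510],(200,200),interpolation=cv2.INTER_CUBIC); o[200:400,600:800]=cv2.resize(s[290:410,210:330],(200,200))
cv2.imwrite('pics/fin.png',o[:,:,::-1])
E
```

```text
[ 562.37360349 -341.76389327  207.6974026 ] [[322.35472491 224.31423948]
 [322.51148982 197.18430889]
 [323.42110073  42.32421297]] [[166.06372638 267.85421422]
 [171.76875368 259.63229072]
 [192.92047263 229.08785385]]
```

View pics/fin.png

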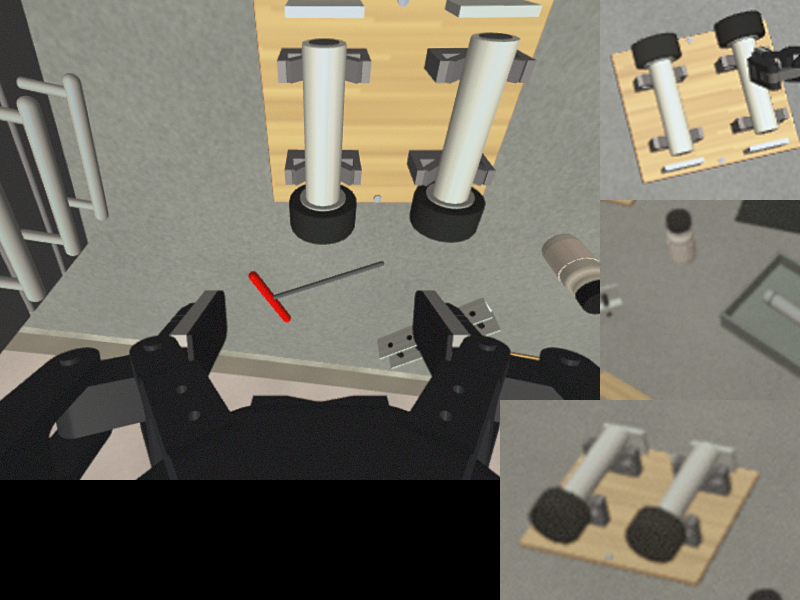

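The roller lies in both V-saddles of cradle B, with its plain end at (324,43) as predicted. It points the same way as the finished roller, which hasn't moved. The jar is standing, the axle is in the grey tray and the arm is clear.

```bash
python3 -c "
from rig import arm
print(arm.finish_job())"
```

```text
the job is handed in; nothing more can be done
None
```

The job is handed in: the axle is in the grey tray, and the roller was stood on the mat, regripped by mid-tube and laid in both saddles of the cleared cradle the same way round as the finished one, with the finished roller and jar left as they were, in about 36 s of the 58 s allowed.

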